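# Take the wiping-day pile apart and put the shelf back in order

## Task

The shelf has been wiped and four of its things were left piled on the counter in front of it. Take the pile apart from the top down, one thing at a time, and set each (never drop it) straight on its own place: the white lid all the way down on the aerosol can, the round tin in the middle of the cork coaster, the soap bar flat in the soap dish along its length, and the folded mirror squarely on the rubber mat. Let go of everything, leave the can standing, and do not shift or tip the aftershave bottle or the tweezers cup.

Things in the scene. Friction and masses are not known exactly. Their poses are not given: they have to be found in the camera images.
- lid: Clip-on lid of the aerosol can: white plastic cap, open below, 50 mm outer diameter, 34 mm high, 46 mm inside diameter, closed flat top, 20 g. Top of the pile, standing on the tin rim down. Origin: centre of its open rim (underside), z up along its axis.
- tin: Round shut aluminium cream tin, 64 mm diameter, 28 mm high, 90 g. Second in the pile, lying on the soap bar. Origin: centre of its underside, z up.
- soap: Cream-coloured dry soap bar with rounded edges, 90 mm (its x) by 54 mm (its y) by 28 mm high, 140 g. Third in the pile, lying on the mirror. Origin: centre of its underside, z up.
- mirror: Folded plastic hand mirror, dark brown, a flat rounded slab 112 mm (its x; a hinge barrel juts 5 mm more from the +x end) by 60 mm (its y) by 20 mm thick, 130 g. Bottom of the pile, lying flat on the counter (counter at z = 0). Origin: centre of its underside, z up.
- can: Place of the lid: silver aerosol can, loose on the shelf, 49 mm diameter, 200 g. At 118 mm height a flat ledge; above it a dome, 40 mm wide at its foot, 26 mm wide 13 mm higher, then a 16 mm spray button ending 27 mm above the ledge. Fully on, the lid's rim rests on the ledge, with 3 mm play round the dome's foot; no pressing needed. Origin: centre of its underside, z up.
- coaster: Place of the tin: round cork coaster, 90 mm diameter, 5 mm thick, fixed on the shelf. Origin: centre of its underside. The frosted glass shelf under all the places is 780 mm long (roughly along world y), 190 mm deep, its top 32 mm above the counter; the four places stand in one row along its middle, in an order that changes.
- dish: White ceramic soap dish, 130 mm (its x) by 94 mm (its y), fixed on the glass shelf: the place of the soap. Inside its rim it is 118 by 82 mm; the soap lies on ribs whose tops are 8 mm above the dish's origin, and the rim's top is 13 mm above the origin (5 mm above the ribs). Origin: centre of its underside, z up.
- mat: Place of the mirror: thin dark rubber mat without rim, 140 mm (its x) by 90 mm (its y) by 3 mm, fixed on the shelf; long side along long side, either way round. Origin: centre of its underside, z up.
- bottle: Bystander, to be left alone: brown glass aftershave bottle with a black cap, 56 by 36 mm, 119 mm high, loose on one end of the shelf. Origin: centre of its underside.
- cup: Bystander, to be left alone: stainless steel cup, 58 mm diameter, 80 mm high, with tweezers sticking out to 100 mm high, loose on the other end of the shelf. Origin: centre of its underside.
Mind the look-alikes: they are no part of the job. Leave any pink or yellow look-alike of the lid alone.

How it is judged:
By the outcome, as a careful person would: the job done as asked, in the order asked, and still so for the second after the job is handed in, with the robot touching nothing.
It also fails if it takes over 122 s, if anything falls off the work surface, if the arm or the gripper's body presses on something with over 40 N, if the wrist force passes 120 N, or if a joint passes its speed limit or range.

## Robot

A 6-joint arm with a two-finger parallel gripper is mounted at the origin on the work surface. World frame = base frame: x ahead of the robot, y to its left, z up, the work surface at z = 0. Lengths are in mm, angles in rad, forces in N, time in s.
With the tool pointing down it reaches from about 350 to 975 mm from the base axis. Payload 7.1 kg.
Tool frame: the origin (TCP) lies at the very end of the fingers, on their centre line; the grasp point (between the pads) lies 19 mm behind it; z points along the fingers, y is the direction in which the jaws open and shut (so a half turn about z gives the same grasp; the last joint's range is limited). The gripper opens to 88 mm and grips with 3 to 60 N. Pads are 20 mm wide; open, the fingers measure 115 mm over their backs; the gripper's body (75 mm by 178 mm) begins 61 mm behind the grasp point.
Start: joints at [-1.263, 0.423, 1.63, -0, 1.089, -0.019], TCP at [200.651, -591.899, 222.675] pointing down, gripper open.
Joint ranges: [-3, 3], [-0.9, 2.11], [0.09, 2.58], [-1.31, 4.45], [0.11, 2.69], [-2.54, 2.54]. Speed limits (rad/s): [2.39, 2.39, 3.01, 3.14, 3.14, 3.14].

## Interface

Orientations are given as a rotation vector (axis times angle).
In Python, from workcell import readout, imaging, close_job gives the robot as it stands.
- The arm moves only by the tool carry_out, never from a script. Its argument "rows" is a list of rows, each a list of 3 entries, a list of its own where there are three numbers: the shift along the tool's x, y, z in m, then the turn, a rotation vector about the tool's x, y, z in rad, then the closure, from 0 (fully open) to 1 (shut). In form: [[[dx, dy, dz], [wx, wy, wz], hand], ...]. A call has 1 to 12 rows; each row shifts and turns the commanded pose from where the row before left it, along the tool's axes as they then stand; what a row does not reach is not made up. A row lasts 1/12 s, in which the tool goes at most 41.7 mm and 7.16 degrees, less where a joint would pass 70% of its speed; a pose out of reach is approached as far as the arm can. A call with a gripper value outside its range is refused whole. The fingers move at their own pace and stop on an object; the grip force is fixed at half the most. Time passes only in rows, so rows that do not move let the fingers close. It gives the time, the measured TCP pose, the force and the opening at its end, in the units of the state.
- readout.get_obs(): the state, without advancing time (a new reading comes with each control period).
- imaging.get_image(name): name is "side" or "top"; returns the picture (400x640x3 uint8, red, green, blue); there is no depth.
- imaging.camera_params(name): a dict with "fx", "fy", "cx", "cy" (pixels), "rvec" (rotation vector, rad) and "tvec" (3), from world to camera coordinates, as OpenCV has them. Camera axes: x right, y down, z forward; pixel columns grow to the right and rows downward; lengths in mm; the calibration is good to about 2 mm. A picture is of the moment at which its call begins. camera_params takes no time and is no camera call.
- close_job(): hands the job in, once; it reports no verdict.
The state is a dict: "t": time; "qpos": joint angles; "qvel": joint speeds; "joint_torque": joint torques, N m; "ee_pos": TCP position; "orientation": TCP orientation; "ft_force": force on the tool from outside, world axes, zero at the start; "moment": the same for the moment, N m; "width": finger opening in mm.
Only numpy, scipy, OpenCV 4.12 (cv2) and the standard library are available. Lean on these libraries where they do the work, as an engineer would, in place of code of your own. Each camera call takes 0.05 s, during which the arm holds its last target.

## Working session

There is one attempt and no reset: what is moved stays moved. The work goes in short steps, Python scripts to look and compute and a tool call to move; the robot and the scene stay as the last step left them, time stands still between calls to the robot, and variables do not carry over. Pictures are saved under pics/ and viewed, and the job is handed in when it is done.

Besides the shell and the picture viewer there is one more tool, called after ">>>" as name([rows], argument=value, ...), one row to a line, values as JSON. carry_out: Moves the arm, as the interface text tells. Its arguments: {"type":"object","properties":{"rows":{"type":"array","items":{"type":"array"}}},"required":["rows"]}

```bash
mkdir -p pics; ls; python3 - <<'E'
from workcell import readout, imaging
import cv2
print(readout.get_obs())
for n in("side","top"):
    print(n,imaging.camera_params(n))
    cv2.imwrite(f"pics/{n}0.png",imaging.get_image(n)[:,:,::-1])
E
```

```text
pics
{'t': 0.0, 'qpos': array([-1.26297737e+00,  4.23804695e-01,  1.63066509e+00,  1.51713969e-06,
        1.08860563e+00, -1.90080199e-02]), 'qvel': array([ 0.00013397, -0.00068129, -0.0002938 ,  0.00056145,  0.00138996,
        0.00060048]), 'joint_torque': array([-1.63138749e-03, -5.44625795e+01, -2.73666519e+01,  6.42424542e-02,
        2.28151213e-02, -1.37766674e-04]), 'ee_pos': array([ 200.50518904, -591.39172964,  221.93405565]), 'orientation': array([-3.09829162e+00, -5.10856946e-01,  3.32924363e-04]), 'ft_force': array([-0.67400044, -0.16378978,  0.34088345]), 'moment': array([ 0.00227261, -0.02027795,  0.04680295]), 'width': 88.18434903397352}
side {'fx': 425.7447544417188, 'fy': 425.7447544417188, 'cx': 326.26718261739705, 'cy': 200.09566272301979, 'rvec': array([ 1.01205245, -2.45803515,  1.01490168]), 'tvec': array([392.16822111, 335.7641634 , 707.95988823])}
top {'fx': 442.0233486348834, 'fy': 442.0233486348834, 'cx': 316.4476911831559, 'cy': 193.33810891657004, 'rvec': array([ 2.05101282, -2.15032508,  0.25283784]), 'tvec': array([  30.87780429,  572.09185426, 1195.86603632])}
```

View pics/side0.png

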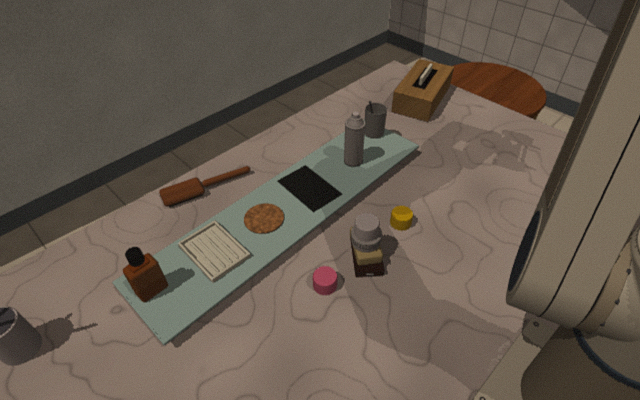

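View pics/top0.png

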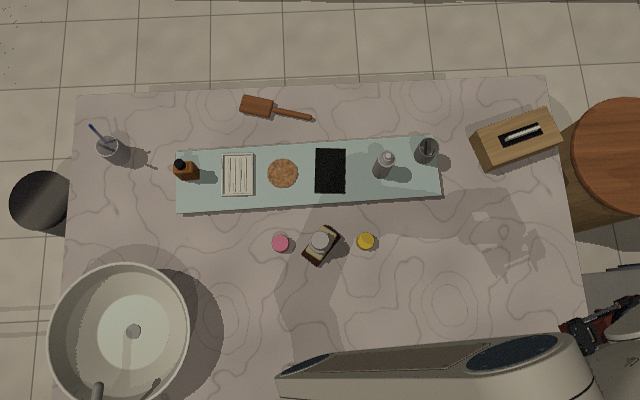

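The pile is at top (321,243) / side (367,245). Candidates for the lid are white at top (320,240) and side (367,227), pink at top (280,242), and yellow at top (365,241). I choose the white one on the pile and will check it in a crop.

```bash
cat > h.py <<'E'
import numpy as np, cv2
from workcell import imaging
P={}
for n in("side","top"):
    p=imaging.camera_params(n)
    R=cv2.Rodrigues(np.array(p["rvec"]))[0]; K=np.array([[p["fx"],0,p["cx"]],[0,p["fy"],p["cy"]],[0,0,1]])
    P[n]=(K,R,np.array(p["tvec"]),np.array(p["rvec"]))
def proj(n,X):
    K,R,t,rv=P[n]; return cv2.projectPoints(np.atleast_2d(np.array(X,float)),rv,t,K,None)[0][:,0]
def ray(n,uv,z):
    K,R,t,_=P[n]; d=R.T@np.linalg.solve(K,[uv[0],uv[1],1]); c=-R.T@t
    return c+d*(z-c[2])/d[2]
def crop(im,x0,y0,w,h,s,out):
    cv2.imwrite(out,cv2.resize(im[y0:y0+h,x0:x0+w],None,fx=s,fy=s,interpolation=cv2.INTER_CUBIC))
def circ(x,y,z,r,n=40):
    a=np.linspace(0,2*np.pi,n); return np.c_[x+r*np.cos(a),y+r*np.sin(a),0*a+z]
def rect(x,y,z,l,w,yaw):
    c,s=np.cos(yaw),np.sin(yaw); q=np.array([[1,1],[-1,1],[-1,-1],[1,-1],[1,1]])*[l/2,w/2]
    return np.c_[q@np.array([[c,s],[-s,c]])+[x,y],np.full(5,z)]
def draw(im,n,polys,s=4):
    big=cv2.resize(im,None,fx=s,fy=s,interpolation=cv2.INTER_CUBIC)
    for X,col in polys:
        q=(proj(n,X)+.5)*s
        cv2.polylines(big,[np.round(q).astype(int)],False,col,1,cv2.LINE_AA)
    return big
E
python3 - <<'E'
from h import *
for n in P:
    K,R,t,_=P[n]; print(n,-R.T@t)
s=cv2.imread("pics/side0.png");t=cv2.imread("pics/top0.png")
a=cv2.resize(t[205:285,260:390],None,fx=6,fy=6,interpolation=cv2.INTER_CUBIC); cv2.imwrite("pics/c1.png",a)
crop(s,310,195,110,95,6,"pics/c2.png")
crop(t,165,125,285,95,2.8,"pics/c3.png")
# shelf places
print("coaster",ray("top",(283,173),37),ray("side",(264.5,219),37))
print("mat",ray("top",(330,170.5),35),ray("side",(310,187.5),35))
print("dish",ray("top",(238,175),45),ray("side",(215,250),45))
print("lid",ray("top",(320,240),110))
E
```

```text
side [ 90.6691009  460.77573549 739.73341559]
top [ 282.25285814   19.51344908 1295.48857761]
coaster [646.37295929  99.32081996  37.        ] [643.7862858  104.49833766  37.        ]
mat [648.10429798 -40.06311684  35.        ] [647.23784368 -39.13264813  35.        ]
dish [644.166567   230.92503346  45.        ] [642.85672258 235.75181959  45.        ]
lid [433.44575787   0.93821118 110.        ]
```

View pics/c1.png

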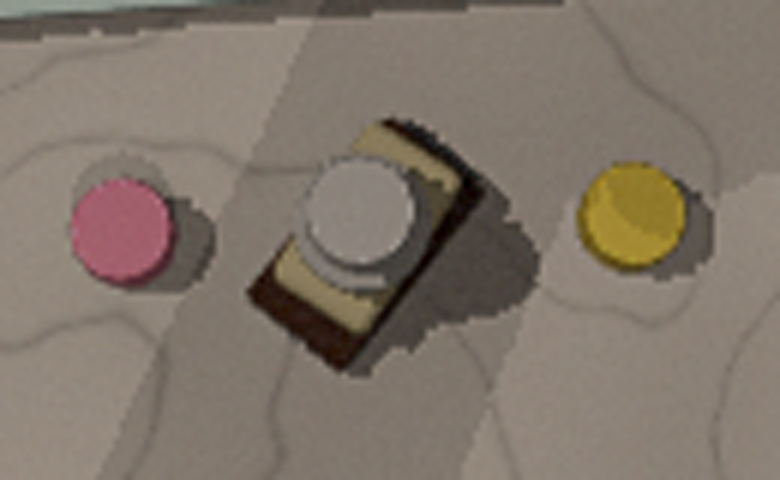

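View pics/c2.png

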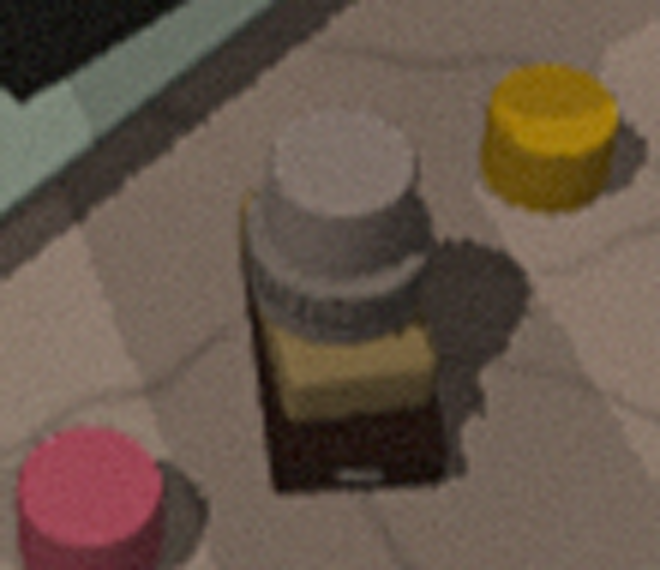

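View pics/c3.png

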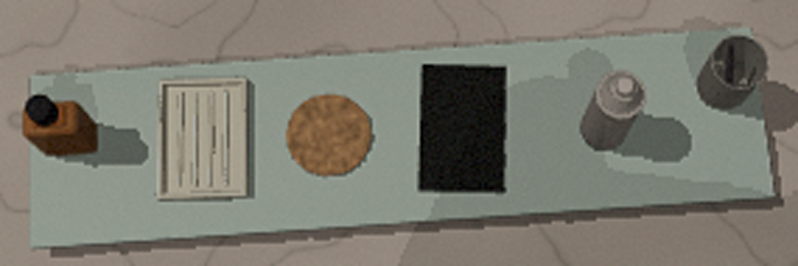

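```bash
cat > fit.py <<'E'
from h import *
from scipy.optimize import minimize
s=cv2.imread("pics/side0.png");t=cv2.imread("pics/top0.png")
def blob(mask,near):
    n,l,st,c=cv2.connectedComponentsWithStats(mask.astype(np.uint8),connectivity=4)
    i=l[near[1],near[0]]; return l==i
def quad(mask):
    cs=max(cv2.findContours(mask.astype(np.uint8),0,1)[0],key=cv2.contourArea); return cv2.minAreaRect(cs)
def sil(m,n,polys):
    q=[];big=np.zeros((400*4,640*4),np.uint8)
    pts=np.vstack([proj(n,X) for X in polys]); h=cv2.convexHull(((pts+.5)*64).astype(np.int32))
    cv2.fillConvexPoly(big,h,255,shift=4)
    return cv2.resize(big,(640,400),interpolation=cv2.INTER_AREA)/255.
def fit(f,x0,masks,sc):
    def cost(x): return sum(np.abs(sil(None,n,f(x))-m).sum() for n,m in masks.items())
    r=minimize(cost,x0,method="Nelder-Mead",options=dict(initial_simplex=[x0]+[np.array(x0)+np.eye(len(x0))[i]*sc[i] for i in range(len(x0))],xatol=.02,fatol=.2))
    return r.x,r.fun
E
python3 - <<'E'
from fit import *
hs={"side":cv2.cvtColor(s,cv2.COLOR_BGR2HSV).astype(int),"top":cv2.cvtColor(t,cv2.COLOR_BGR2HSV).astype(int)}
for n,d in {"top":dict(coaster=(283,173),mat=(330,170),dish=(232,180),shelf=(205,190),can=(384,168),lid=(320,240),pink=(280,242),yel=(366,240),soap=(312,253),mir=(305,254)),"side":dict(coaster=(264,219),mat=(310,187),dish=(205,245),shelf=(180,300),can=(355,150),lid=(367,223),pink=(325,275),yel=(401,213),soap=(367,257),mir=(367,270))}.items():
    for k,(u,v) in d.items(): print(n,k,hs[n][v-1:v+2,u-1:u+2].reshape(-1,3).mean(0).round())
M={}
for n,H in hs.items():
    p={"top":((283,173),(330,170)),"side":((264,219),(310,187))}[n]
    M[n]=blob((H[...,0]<20)&(H[...,1]>90)&(H[...,2]>50),p[0]), blob(H[...,2]<45,p[1])
    print(n,[m.sum() for m in M[n]],[np.argwhere(m).mean(0)[::-1] for m in M[n]], quad(M[n][1]))
for sel in (("top",),("side",),("top","side")):
    print(sel,"coaster",fit(lambda x:[circ(x[0],x[1],37,45),circ(x[0],x[1],32,45)],[646,100],{n:M[n][0] for n in sel},[5,5]))
    print(sel,"mat",fit(lambda x:[rect(x[0],x[1],35,140,90,x[2])],[648,-40,.05],{n:M[n][1] for n in sel},[5,5,.05]))
E
```

```text
top coaster [ 15. 126. 130.]
top mat [51. 48. 21.]
top dish [ 22.  36. 168.]
top shelf [ 52.  18. 152.]
top can [16. 38. 74.]
top lid [ 15.  29. 140.]
top pink [175. 104. 162.]
top yel [ 23. 178. 146.]
top soap [ 21.  86. 134.]
top mir [ 10. 160.  43.]
side coaster [ 13. 159. 114.]
side mat [41. 48. 24.]
side dish [ 19.  57. 150.]
side shelf [ 51.  24. 129.]
side can [16. 44. 65.]
side lid [ 11.  45. 124.]
side pink [175. 143. 155.]
side yel [ 22. 229. 136.]
side soap [ 19. 122. 109.]
side mir [ 28. 130.  35.]
side [np.int64(928), np.int64(1437)] [array([263.41056034, 217.96767241]), array([309.4940849 , 188.02296451])] ((309.5705871582031, 187.41766357421875), (56.2934455871582, 31.780309677124023), 40.60129165649414)
top [np.int64(678), np.int64(1316)] [array([281.95870206, 172.80825959]), array([329.65425532, 170.54787234])] ((329.7630615234375, 170.39862060546875), (30.34956169128418, 44.26594543457031), 2.12109637260437)
('top',) coaster (array([648.13460445, 102.63330221]), np.float64(43.7764705882353))
('top',) mat (array([ 6.49762346e+02, -3.77709978e+01, -6.28180474e-02]), np.float64(76.51764705882353))
('side',) coaster (array([651.89136779, 101.617378  ]), np.float64(66.45098039215686))
('side',) mat (array([ 6.50891280e+02, -3.89307223e+01, -7.65189114e-02]), np.float64(67.48627450980392))
('top', 'side') coaster (array([649.81307006, 102.55951345]), np.float64(124.53333333333333))
('top', 'side') mat (array([ 6.50555263e+02, -3.81200687e+01, -6.78519539e-02]), np.float64(147.58431372549018))
```

```bash
python3 - <<'E'
from h import *
o=np.array([260,205])
for uv in [(340,370),(483,185),(250,293),(388,118)]: print("mir",ray("top",np.array(uv)/6+o-.4,20))
for uv in [(360,210)]: print("lid",ray("top",np.array(uv)/6+o-.4,110))
o=np.array([310,195])
for uv in [(344,165)]: print("lid",ray("side",np.array(uv)/6+o-.4,110))
o=np.array([165,125])
for uv in [(623,86)]: print("can btn",ray("top",np.array(uv)/2.8+o-.4,32+145))
for uv in [(160,82),(246,79),(248,198),(158,199)]: print("dish",ray("top",np.array(uv)/2.8+o-.4,45))
E
cat > ov.py <<'E'
from h import *
import sys
def ov(st,ims,tag,wins):
    B=(255,80,0);G=(0,255,0);Rr=(0,0,255);Y=(0,255,255)
    pl=[]
    def c(k,hs,rs,col):
        if k in st:
            for h,r in zip(hs,rs): pl.append((circ(st[k][0],st[k][1],st[k][2]+h,r),col))
    def b(k,hs,l,w,col):
        if k in st:
            for h in hs: pl.append((rect(*st[k][:2],st[k][2]+h,l,w,st[k][3]),col))
    c("lid",[0,34],[25,25],Rr);c("tin",[0,28],[32,32],G);b("soap",[0,28],90,54,B);b("mir",[0,20],112,60,Y)
    c("can",[0,118,118,131,145],[24.5,24.5,20,13,8],Rr);c("coaster",[5],[45],G);b("dish",[0,13],130,94,B);b("dish",[13],118,82,B);b("mat",[3],140,90,Y)
    for n,im in ims.items():
        S=8;x,y,w,h=wins[n]
        im2=draw(im,n,pl,S)[y*S:(y+h)*S,x*S:(x+w)*S]
        f=min(1,800/im2.shape[1],600/im2.shape[0]); cv2.imwrite(f"pics/{tag}_{n}.png",cv2.resize(im2,None,fx=f,fy=f,interpolation=cv2.INTER_AREA))
E
```

```text
mir [370.36098742  13.87462052  20.        ]
mir [455.43344489 -59.3572185   20.        ]
mir [408.8216558   55.19174375  20.        ]
mir [490.29662534 -15.17256458  20.        ]
lid [434.57388248   1.95968612 110.        ]
lid [434.92158139   3.68773303 110.        ]
can btn [ 641.65594623 -187.09007094  177.        ]
dish [711.55102395 278.69908873  45.        ]
dish [710.61720977 187.58025797  45.        ]
dish [580.82966338 187.33722377  45.        ]
dish [584.15584207 280.5289788   45.        ]
```

```bash
python3 - <<'E'
from ov import *
st=dict(lid=(434.7,2.5,76),tin=(428,4,48),soap=(431,-1,20,-.71),mir=(431,-1,0,-.71),can=(647,-185,32),coaster=(650,102.5,32),dish=(647.5,233.5,32,-.02),mat=(650.5,-38,32,-.068))
ims={n:cv2.imread(f"pics/{n}0.png") for n in("top","side")}
ov(st,ims,"p1",dict(top=(285,210,75,70),side=(335,205,75,75)))
ov(st,ims,"q1",dict(top=(210,130,200,90),side=(170,100,220,190)))
E
```

```text
(no output)
```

View pics/p1_top.png

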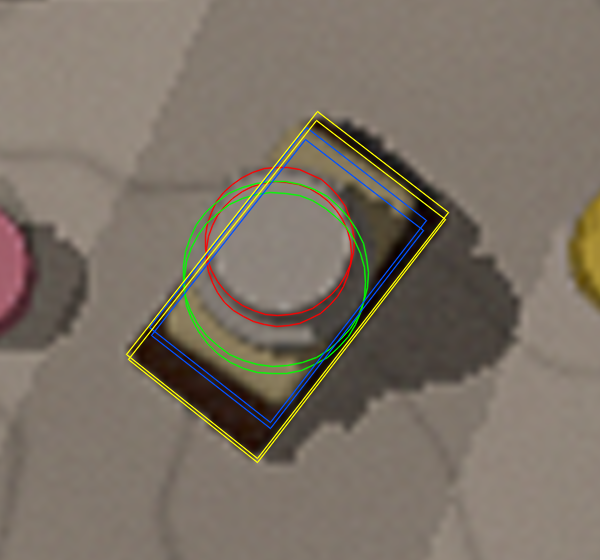

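View pics/p1_side.png

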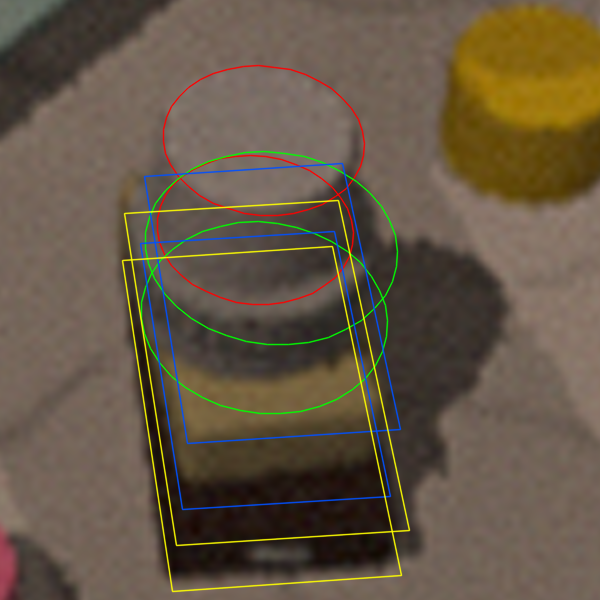

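View pics/q1_top.png

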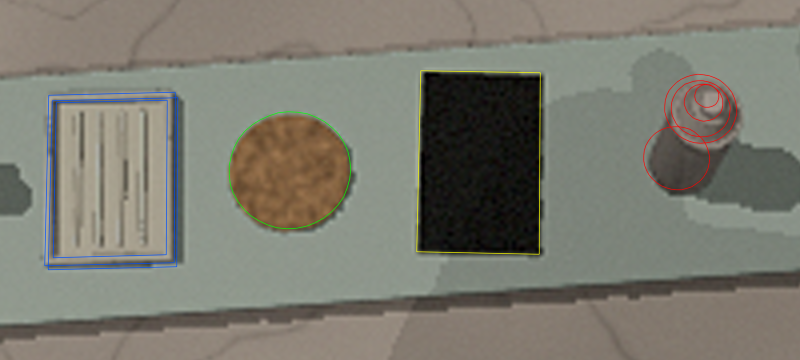

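View pics/q1_side.png

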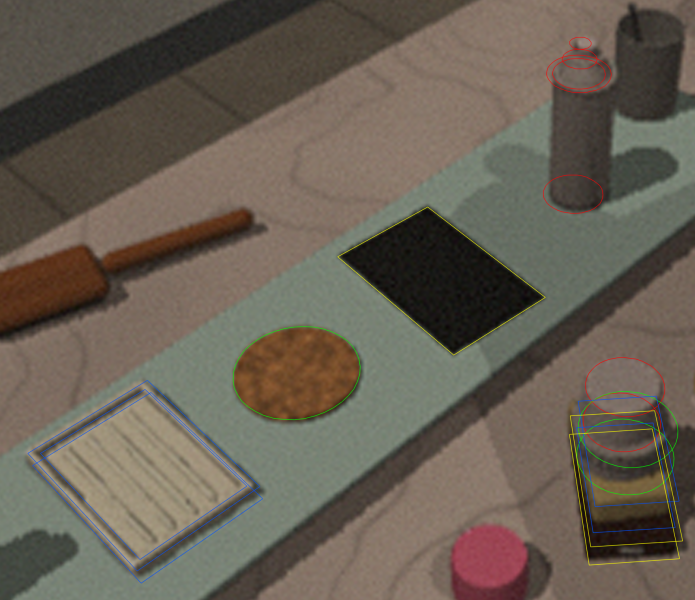

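```bash
cat > vf.py <<'E'
from h import *
from scipy.optimize import minimize
SS=4
def hull(n,pts,win):
    x,y,w,h=win
    q=(np.vstack([proj(n,X) for X in pts])-[x,y]+.5)*SS-.5
    m=np.zeros((h*SS,w*SS),np.uint8)
    cv2.fillConvexPoly(m,cv2.convexHull((q*16).round().astype(np.int32)),255,shift=4)
    return cv2.resize(m,(w,h),interpolation=cv2.INTER_AREA)/255.
def regions(st):
    # list in paint order (back to front), each a list of point sets whose hull is painted
    L=[]
    def cyl(x,y,z0,z1,r): L.append([circ(x,y,z0,r),circ(x,y,z1,r)]); L.append([circ(x,y,z1,r)])
    def box(x,y,z0,z1,l,w,a): L.append([rect(x,y,z0,l,w,a),rect(x,y,z1,l,w,a)]); L.append([rect(x,y,z1,l,w,a)])
    for k,v in st.items():
        if k=="mir": box(*v[:2],v[2],v[2]+20,112,60,v[3])
        if k=="soap": box(*v[:2],v[2],v[2]+28,90,54,v[3])
        if k=="tin": cyl(*v[:2],v[2],v[2]+28,32)
        if k=="lid": cyl(*v[:2],v[2],v[2]+34,25)
        if k=="can": cyl(*v[:2],v[2],v[2]+118,24.5); cyl(*v[:2],v[2]+118,v[2]+131,14);
        if k=="mat": L.append([rect(*v[:2],v[2]+3,140,90,v[3])])
        if k=="coaster": cyl(*v[:2],v[2],v[2]+5,45)
        if k=="dish": box(*v[:2],v[2],v[2]+13,130,94,v[3]); L.append([rect(*v[:2],v[2]+10,118,82,v[3])])
    return L
def cost(st,ims,wins):
    tot=0
    for n,im in ims.items():
        x,y,w,h=wins[n]; I=im[y:y+h,x:x+w].astype(float).reshape(-1,3)
        rem=np.ones(w*h); 
        for pts in regions(st)[::-1]:
            m=hull(n,pts,wins[n]).ravel()*rem; rem=rem-m
            if m.sum()>3:
                mu=(m@I)/m.sum(); tot+=(m*np.sqrt(((I-mu)**2).sum(1)+25)).sum()
        mu=np.median(I[rem>.9],axis=0); tot+=(rem*np.minimum(np.sqrt(((I-mu)**2).sum(1)+25),60)).sum()
    return tot
def vfit(st,free,ims,wins,step=4):
    """free: list of (key, indices)"""
    idx=[(k,i) for k,ii in free for i in ii]
    st={k:list(v) for k,v in st.items()}
    x0=np.array([st[k][i] for k,i in idx]); sc=np.array([.06 if i==3 else step for k,i in idx])
    def f(x):
        s={k:list(v) for k,v in st.items()}
        for (k,i),v in zip(idx,x): s[k][i]=v
        return s
    best=None
    for sg in(1,-1):
        r=minimize(lambda x:cost(f(x),ims,wins),x0,method="Nelder-Mead",options=dict(initial_simplex=np.vstack([x0,x0+sg*np.diag(sc)]),xatol=.02,fatol=.5,maxiter=600))
        if best is None or r.fun<best.fun: best=r
        x0=best.x
    return f(best.x),best.fun
E
cat > t1.py <<'E'
from vf import *
from ov import ov
ims={n:cv2.imread(f"pics/{n}0.png") for n in("top","side")}
W=dict(top=(290,215,60,60),side=(340,205,55,80))
st=dict(mir=(430,-1,0,-.71),soap=(434,-1,20,-.71),tin=(428,4,48),lid=(432,4,76))
sub=lambda n:({k:ims[k] for k in n})
for sel in (("top",),("side",),("top","side")):
    s,f=vfit(st,[("lid",[0,1]),("tin",[0,1])],sub(sel),W)
    s,f=vfit(s,[("soap",[0,1,3]),("mir",[0,1,3])],sub(sel),W)
    s,f=vfit(s,[("lid",[0,1]),("tin",[0,1])],sub(sel),W,2)
    print(sel,{k:np.round(v,2) for k,v in s.items()},f)
ov(s,ims,"p2",dict(top=(285,210,75,70),side=(335,205,75,75)))
W2=dict(top=(360,140,50,50),side=(335,102,38,72))
W3=dict(top=(213,145,50,60),side=(170,212,90,75))
for sel in (("top",),("side",),("top","side")):
    a,f=vfit(dict(can=(644,-187,32)),[("can",[0,1])],sub(sel),W2); print(sel,a,f)
    b,f=vfit(dict(dish=(649,235,32,-.02)),[("dish",[0,1,3])],sub(sel),W3); print(sel,b,f)
a.update(b)
ov(a,ims,"q2",dict(top=(210,130,200,90),side=(170,100,220,190)))
E
time python3 t1.py
```

```text
('top',) {'mir': array([430.29,  -2.99,   0.  ,  -0.73]), 'soap': array([435.23,  -1.1 ,  20.  ,  -0.64]), 'tin': array([434.48,  16.18,  48.  ]), 'lid': array([435.71,   3.19,  76.  ])} 75756.70590670328
('side',) {'mir': array([434.07,  -3.39,   0.  ,  -0.73]), 'soap': array([438.52,  -4.29,  20.  ,  -0.64]), 'tin': array([4.3686e+02, 4.3000e-01, 4.8000e+01]), 'lid': array([438.05,   2.25,  76.  ])} 88089.2089506351
('top', 'side') {'mir': array([432.21,  -3.48,   0.  ,  -0.75]), 'soap': array([436.04,  -0.95,  20.  ,  -0.63]), 'tin': array([436.75,  -0.5 ,  48.  ]), 'lid': array([438.72,   3.48,  76.  ])} 167476.17029630594
('top',) {'can': [np.float64(641.819252599962), np.float64(-189.59467283450067), 32]} 55716.79168364615
('top',) {'dish': [np.float64(645.1756016534705), np.float64(229.91074800471495), 32, np.float64(-0.013231340108716117)]} 62529.08157939247
('side',) {'can': [np.float64(643.221206843853), np.float64(-189.0271630883217), 32]} 65938.92229157103
('side',) {'dish': [np.float64(650.5513851044395), np.float64(235.28876241358788), 32, np.float64(-0.021141253862214528)]} 157944.4077587839
('top', 'side') {'can': [np.float64(642.5750780105591), np.float64(-189.21428298950195), 32]} 122174.9755524455
('top', 'side') {'dish': [np.float64(649.4823161082286), np.float64(229.72612189457558), 32, np.float64(-0.008539442352121595)]} 227248.32203843747
real	0m26.333s
user	0m24.091s
sys	0m0.559s
```

View pics/p2_top.png

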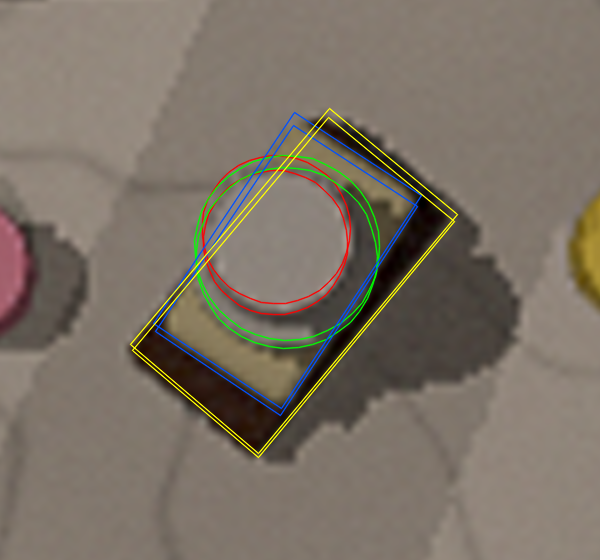

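View pics/p2_side.png

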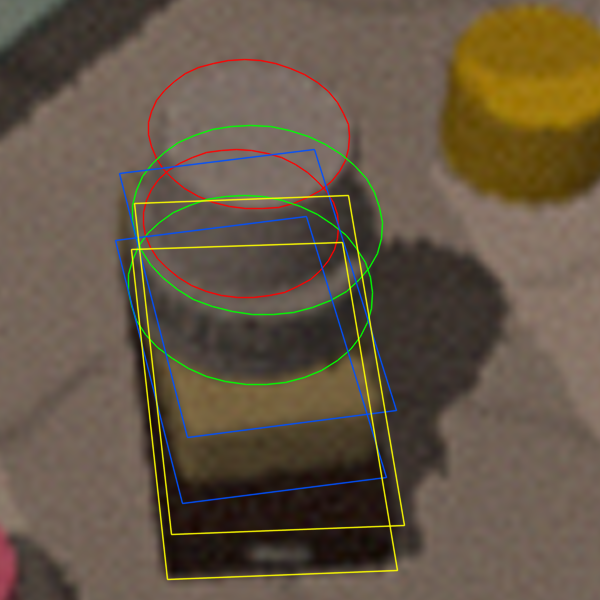

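View pics/q2_top.png

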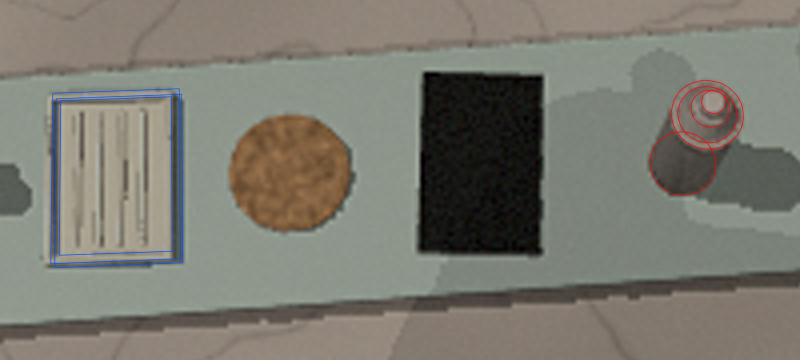

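View pics/q2_side.png

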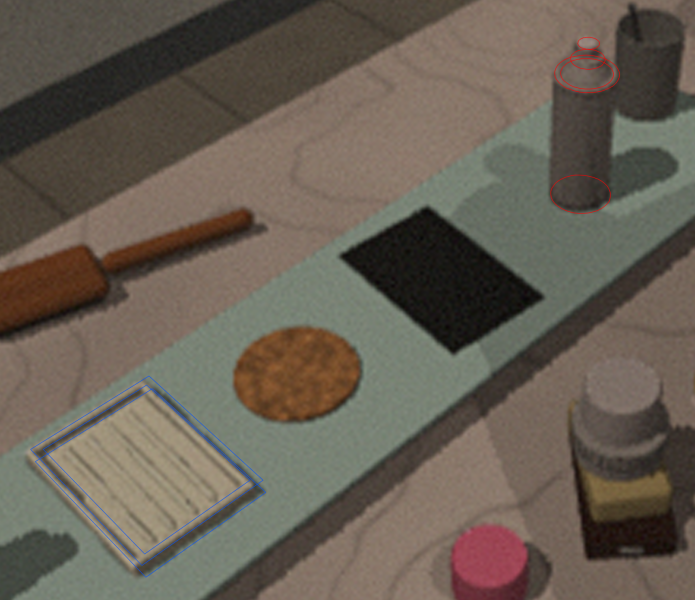

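```bash
cat > plan.py <<'E'
import sys,numpy as np
from workcell import readout
from scipy.spatial.transform import Rotation as Ro
np.set_printoptions(suppress=True,precision=2)
def pose():
    o=readout.get_obs(); return o, np.array(o["ee_pos"]), Ro.from_rotvec(o["orientation"])
def plan(target,yaw=None,tilt=0):
    """shift in tool axes (mm) of now, turn about tool z (rad) to bring tool-x heading to yaw"""
    o,p,R=pose(); M=R.as_matrix()
    cy=np.arctan2(M[1,0],M[0,0])
    d=M.T@(np.array(target,float)-p)
    print("t %.2f pos"%o["t"],p,"yaw %.3f"%cy,"tooldown err",np.round(M[:,2]+[0,0,1],4),"F",o["ft_force"],"w %.1f"%o["width"])
    print(" shift tool mm",d, "len %.0f"%np.linalg.norm(d), "turn z", None if yaw is None else round(-((yaw-cy+np.pi/2)%np.pi-np.pi/2),4))
E
python3 - <<'E'
from plan import *
plan([434.5,2,190]); plan([434.5,2,80])
from h import *
print("bottlecap",ray("top",(40/2.8+165,108/2.8+125),151),ray("side",(136,254),151))
E
```

```text
t 0.10 pos [ 200.49 -591.45  221.98] yaw 0.327 tooldown err [-0.  0.  0.] F [-0.01  0.37  1.45] w 88.0
 shift tool mm [ 412.09 -486.91   32.67] len 639 turn z None
t 0.10 pos [ 200.49 -591.45  221.98] yaw 0.327 tooldown err [-0.  0.  0.] F [-0.01  0.37  1.45] w 88.0
 shift tool mm [ 412.08 -486.76  142.67] len 654 turn z None
bottlecap [653.03 371.26 151.  ] [649.06 371.89 151.  ]
```

>>> carry_out([
  [[0.0187,-0.0221,0.0015],[0,0,0],0],
  [[0.0187,-0.0221,0.0015],[0,0,0],0],
  [[0.0187,-0.0221,0.0015],[0,0,0],0],
  [[0.0187,-0.0221,0.0015],[0,0,0],0],
  [[0.0187,-0.0221,0.0015],[0,0,0],0],
  [[0.0187,-0.0221,0.0015],[0,0,0],0],
  [[0.0187,-0.0221,0.0015],[0,0,0],0],
  [[0.0187,-0.0221,0.0015],[0,0,0],0],
  [[0.0187,-0.0221,0.0015],[0,0,0],0],
  [[0.0187,-0.0221,0.0015],[0,0,0],0],
  [[0.0187,-0.0221,0.0015],[0,0,0],0],
  [[0.0187,-0.0221,0.0015],[0,0,0],0],
])

```text
t: 1.1
ee_pos: [328.1, -267.3, 204.5]
orientation: [-3.1, -0.511, 0.0]
ft_force: [0.3, -0.4, 0.2]
width: 87.6
```

>>> carry_out([
  [[0.0187,-0.0221,0.0015],[0,0,0],0],
  [[0.0187,-0.0221,0.0015],[0,0,0],0],
  [[0.0187,-0.0221,0.0015],[0,0,0],0],
  [[0.0187,-0.0221,0.0015],[0,0,0],0],
  [[0.0187,-0.0221,0.0015],[0,0,0],0],
  [[0.0187,-0.0221,0.0015],[0,0,0],0],
  [[0.0187,-0.0221,0.0015],[0,0,0],0],
  [[0.0187,-0.0221,0.0015],[0,0,0],0],
  [[0.0187,-0.0221,0.0015],[0,0,0],0],
  [[0.0187,-0.0221,0.0015],[0,0,0],0],
  [[0,0,0],[0,0,0],0],
  [[0,0,0],[0,0,0],0],
])

```text
t: 2.1
ee_pos: [434.2, 1.7, 189.4]
orientation: [-3.099, -0.516, 0.001]
ft_force: [-0.4, 0.2, -0.4]
width: 87.6
```

```bash
python3 - <<'E'
from plan import *
plan([434.5,2,80])
from h import *
for n in P: cv2.imwrite(f"pics/{n}1.png",imaging.get_image(n)[:,:,::-1])
o,p,R=pose()
print({n:proj(n,p) for n in P})
s=cv2.imread("pics/side1.png"); crop(s,290,120,160,180,3.3,"pics/c4.png")
E
```

```text
t 2.10 pos [434.21   1.68 189.38] yaw 0.330 tooldown err [-0. -0.  0.] F [-0.36  0.16 -0.42] w 87.6
 shift tool mm [  0.45  -0.19 109.38] len 109 turn z None
{'side': array([[371.36, 192.84]]), 'top': array([[320.53, 235.87]])}
```

View pics/c4.png

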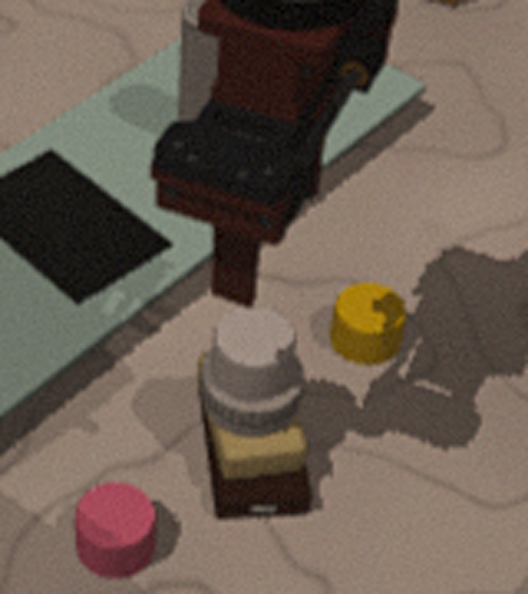

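View pics/top1.png

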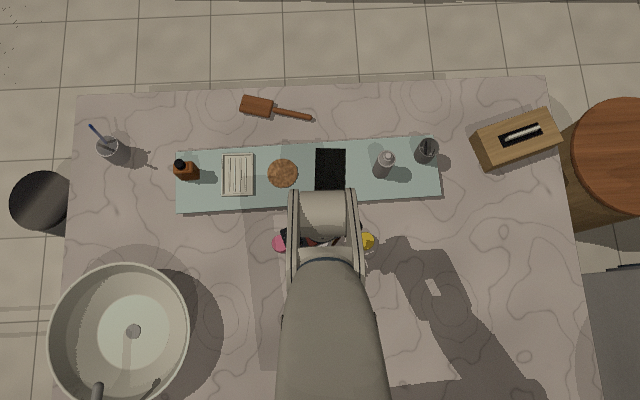

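```bash
python3 - <<'E'
from plan import *
from h import *
o,p,R=pose();M=R.as_matrix()
for a in(44,57.5):
  for b in(-10,10): print(a,b,(proj("side",p-M[:,1]*a+M[:,0]*b)-[290,120]+.5)*3.3)
E
```

```text
44 -10 [[257.   298.54]]
44 10 [[222.95 286.97]]
57.5 -10 [[247.43 314.99]]
57.5 10 [[213.08 303.15]]
```

>>> carry_out([
  [[0.0004,0,0.016],[0,0,0],0],
  [[0,0,0.018],[0,0,0],0],
  [[0,0,0.018],[0,0,0],0],
  [[0,0,0.018],[0,0,0],0],
  [[0,0,0.016],[0,0,0],0],
  [[0,0,0.012],[0,0,0],0],
  [[0,0,0.008],[0,0,0],0],
  [[0,0,0.002],[0,0,0],0],
  [[0,0,0],[0,0,0],0],
])

```text
t: 2.95
ee_pos: [434.2, 0.1, 81.4]
orientation: [-3.1, -0.509, 0.002]
ft_force: [0.6, -0.6, -0.3]
width: 87.8
```

>>> carry_out([
  [[0,0,0],[0,0,0],0.2],
  [[0,0,0],[0,0,0],0.3],
  [[0,0,0],[0,0,0],0.4],
  [[0,0,0],[0,0,0],0.5],
  [[0,0,0],[0,0,0],0.6],
  [[0,0,0],[0,0,0],0.8],
  [[0,0,0],[0,0,0],1],
  [[0,0,0],[0,0,0],1],
  [[0,0,0],[0,0,0],1],
])

```text
t: 3.7
ee_pos: [434.7, 0.8, 81.9]
orientation: [3.1, 0.511, 0.0]
ft_force: [-0.3, 0.8, 4.1]
width: 49.2
```

```bash
python3 - <<'E'
from plan import *
plan([434.5,2,220])
from h import *
s=imaging.get_image("side")[:,:,::-1]; cv2.imwrite("pics/side2.png",s)
crop(s,310,150,120,140,4.2,"pics/c5.png")
E
```

```text
t 3.70 pos [434.72   0.81  81.86] yaw 0.327 tooldown err [0. 0. 0.] F [-0.25  0.82  4.13] w 49.2
 shift tool mm [   0.21   -1.18 -138.14] len 138 turn z None
```

View pics/c5.png

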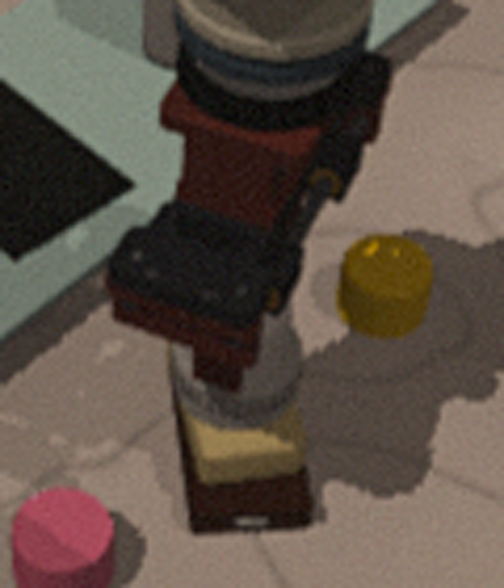

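>>> carry_out([
  [[0,0,-0.004],[0,0,0],1],
  [[0,0,-0.01],[0,0,0],1],
  [[0,0,-0.018],[0,0,0],1],
  [[0,0,-0.025],[0,0,0],1],
  [[0,0,-0.028],[0,0,0],1],
  [[0,0,-0.028],[0,0,0],1],
  [[0,0,-0.02],[0,0,0],1],
  [[0,0,-0.008],[0,0,0],1],
  [[0,0,0],[0,0,0],1],
])

```text
t: 4.5
ee_pos: [435.6, 0.7, 224.3]
orientation: [3.099, 0.511, 0.006]
ft_force: [-0.5, 0.3, -0.9]
width: 49.0
```

```bash
python3 - <<'E'
from plan import *
plan([643,-187.5,225])
from h import *
s=imaging.get_image("side")[:,:,::-1]; cv2.imwrite("pics/side3.png",s)
crop(s,310,100,120,180,3.3,"pics/c6.png")
E
```

```text
t 4.50 pos [435.63   0.72 224.31] yaw 0.327 tooldown err [ 0. -0.  0.] F [-0.53  0.3  -0.88] w 49.0
 shift tool mm [135.99 244.82   0.12] len 280 turn z None
```

View pics/c6.png

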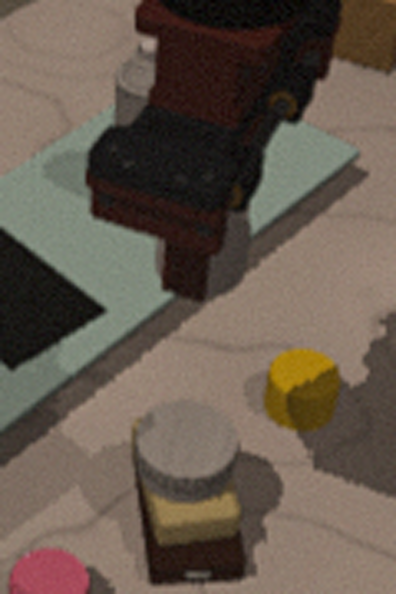

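>>> carry_out([
  [[0,0,0],[0,0,0.08],1],
  [[0,0,0],[0,0,0.11],1],
  [[0,0,0],[0,0,0.12],1],
  [[0,0,0],[0,0,0.12],1],
  [[0,0,0],[0,0,0.12],1],
  [[0,0,0],[0,0,0.12],1],
  [[0,0,0],[0,0,0.12],1],
  [[0,0,0],[0,0,0.12],1],
  [[0,0,0],[0,0,0.12],1],
  [[0,0,0],[0,0,0.11],1],
  [[0,0,0],[0,0,0.05],1],
  [[0,0,0],[0,0,0],1],
])

```text
t: 5.55
ee_pos: [433.4, 0.8, 220.8]
orientation: [2.851, -1.316, -0.005]
ft_force: [-0.9, 0.2, -1.0]
width: 49.6
```

```bash
python3 - <<'E'
from plan import *
plan([643,-187.5,225])
E
```

```text
t 5.55 pos [433.39   0.79 220.77] yaw -0.865 tooldown err [-0.  0.  0.] F [-0.94  0.18 -1.  ] w 49.6
 shift tool mm [279.25 -37.37  -5.01] len 282 turn z None
```

>>> carry_out([
  [[0.012,-0.0016,0],[0,0,0],1],
  [[0.026,-0.0035,-0.001],[0,0,0],1],
  [[0.032,-0.0043,-0.001],[0,0,0],1],
  [[0.034,-0.0045,-0.001],[0,0,0],1],
  [[0.034,-0.0045,-0.001],[0,0,0],1],
  [[0.034,-0.0045,-0.001],[0,0,0],1],
  [[0.034,-0.0045,0],[0,0,0],1],
  [[0.032,-0.0043,0],[0,0,0],1],
  [[0.026,-0.0035,0],[0,0,0],1],
  [[0.015,-0.002,0],[0,0,0],1],
  [[0,0,0],[0,0,0],1],
  [[0,0,0],[0,0,0],1],
])

```text
t: 6.55
ee_pos: [643.9, -187.8, 225.9]
orientation: [2.853, -1.314, -0.003]
ft_force: [0.1, -0.3, -1.2]
width: 49.2
```

```bash
python3 - <<'E'
from plan import *
plan([643,-187.5,225])
from ov import *
s=imaging.get_image("side")[:,:,::-1].copy(); cv2.imwrite("pics/side4.png",s)
t=imaging.get_image("top")[:,:,::-1].copy(); cv2.imwrite("pics/top4.png",t)
crop(s,310,60,90,120,5,"pics/c7.png");crop(t,340,110,110,110,5,"pics/c8.png")
plan([643,-187.5,225])
E
```

```text
t 6.55 pos [ 643.91 -187.83  225.94] yaw -0.863 tooldown err [-0.  0.  0.] F [ 0.15 -0.27 -1.22] w 49.2
 shift tool mm [-0.84  0.47  0.95] len 1 turn z None
t 6.65 pos [ 643.19 -186.68  226.67] yaw -0.862 tooldown err [-0.  0.  0.] F [-0.42 -0.15  0.77] w 49.2
 shift tool mm [0.5  0.67 1.67] len 2 turn z None
```

View pics/c7.png

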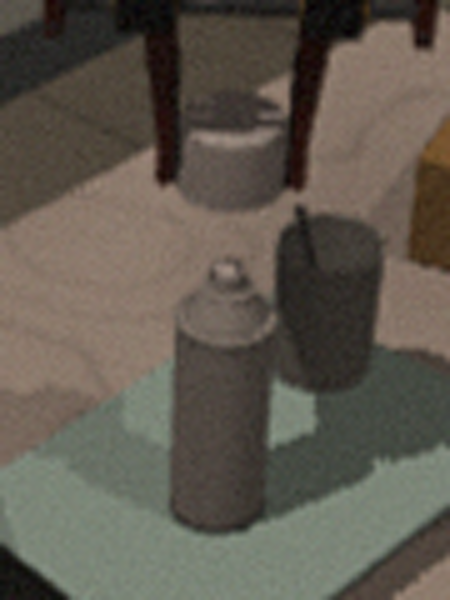

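View pics/c8.png

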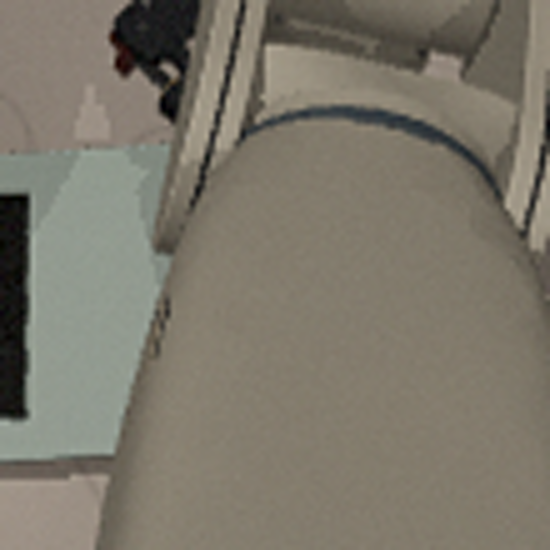

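```bash
cat > t2.py <<'E'
from vf import *
from ov import ov
im={"side":cv2.imread("pics/side4.png")}
a,f=vfit(dict(can=(643,-188,32)),[("can",[0,1])],im,dict(side=(338,105,32,66))); print(a,f)
for z in(219.5,220.5,221.5):
    b,f=vfit(dict(lid=(643,-188,z)),[("lid",[0,1])],im,dict(side=(341,80,32,26)),2); print(b,f)
a["lid"]=b["lid"]
ov(a,im,"r1",dict(side=(320,70,70,110)))
E
python3 t2.py
```

```text
{'can': [np.float64(644.0720489025116), np.float64(-189.3491461277008), 32]} 47478.21002678876
{'lid': [np.float64(612.8887283205986), np.float64(-150.59224617481232), 219.5]} 25180.352313095842
{'lid': [np.float64(612.7104780035806), np.float64(-149.35353379937442), 220.5]} 25127.744552800847
{'lid': [np.float64(647.0641198307276), np.float64(-191.36031560599804), 221.5]} 29232.06476864549
```

View pics/r1_side.png

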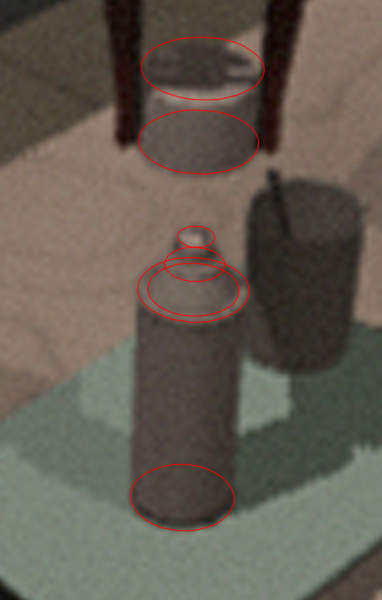

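>>> carry_out([
  [[-0.002,-0.001,0.004],[0,0,0],1],
  [[0,0,0.01],[0,0,0],1],
  [[0,0,0.012],[0,0,0],1],
  [[0,0,0.01],[0,0,0],1],
  [[0,0,0.004],[0,0,0],1],
  [[0,0,0],[0,0,0],1],
  [[0,0,0],[0,0,0],1],
])

```text
t: 7.23
ee_pos: [643.5, -184.8, 187.1]
orientation: [2.853, -1.314, -0.001]
ft_force: [0.9, -0.0, -0.1]
width: 49.3
```

```bash
python3 - <<'E'
from plan import *
plan([643,-187.5,155])
from ov import *
s=imaging.get_image("side")[:,:,::-1].copy(); cv2.imwrite("pics/side5.png",s)
plan([643,-187.5,155])
crop(s,330,80,50,70,8,"pics/c9.png")
E
cat > t3.py <<'E'
from vf import *
from ov import ov
im={"side":cv2.imread("pics/side5.png")}
a={}
a["can"]=(644.5,-189.8,32); a["lid"]=(644.5,-189.8,180.5)
ov(a,im,"r2",dict(side=(330,80,50,90)))
E
python3 t3.py
```

```text
t 7.23 pos [ 643.5  -184.79  187.11] yaw -0.863 tooldown err [-0.  0.  0.] F [ 0.87 -0.05 -0.14] w 49.3
 shift tool mm [ 1.76  2.12 32.11] len 32 turn z None
t 7.28 pos [ 643.83 -184.95  187.69] yaw -0.863 tooldown err [ 0. -0.  0.] F [ 0.03  0.17 -0.46] w 49.6
 shift tool mm [ 1.39  2.29 32.69] len 33 turn z None
```

View pics/r2_side.png

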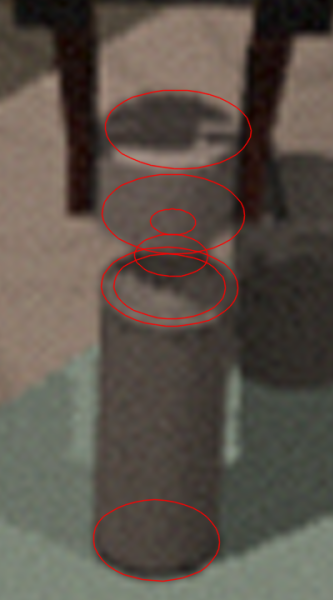

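View pics/c9.png

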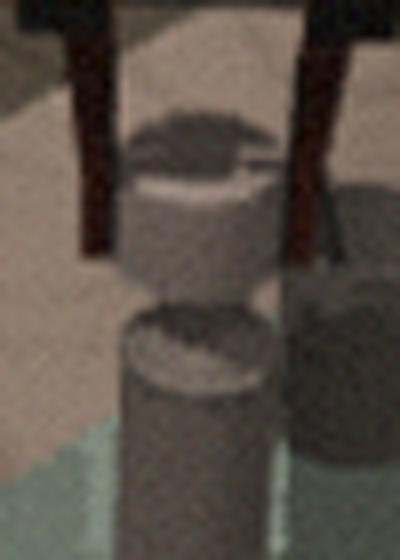

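>>> carry_out([
  [[0,0,0.005],[0,0,0],1],
  [[0,0,0.005],[0,0,0],1],
  [[0,0,0.005],[0,0,0],1],
  [[0,0,0.004],[0,0,0],1],
  [[0,0,0.003],[0,0,0],1],
  [[0,0,0.003],[0,0,0],1],
  [[0,0,0],[0,0,0],1],
  [[0,0,0],[0,0,0],1],
])

```text
t: 7.95
ee_pos: [643.6, -184.9, 162.5]
orientation: [2.853, -1.314, -0.0]
ft_force: [0.3, 0.0, -0.2]
width: 49.3
```

```bash
python3 - <<'E'
from plan import *
plan([643,-187.5,155])
from ov import *
s=imaging.get_image("side")[:,:,::-1].copy(); cv2.imwrite("pics/side6.png",s)
plan([643,-187.5,155])
crop(s,330,80,50,90,6.6,"pics/c10.png")
E
```

```text
t 7.95 pos [ 643.6  -184.92  162.48] yaw -0.863 tooldown err [-0.  0.  0.] F [ 0.35  0.05 -0.22] w 49.3
 shift tool mm [1.57 2.13 7.48] len 8 turn z None
t 8.00 pos [ 643.76 -184.95  162.71] yaw -0.863 tooldown err [ 0. -0.  0.] F [ 0.94  0.44 -0.  ] w 49.3
 shift tool mm [1.45 2.23 7.71] len 8 turn z None
```

View pics/c10.png

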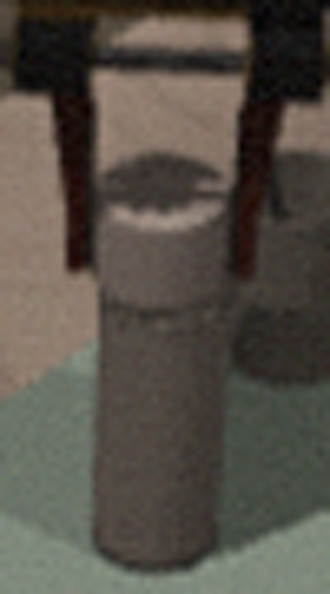

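>>> carry_out([
  [[0,0,0.0015],[0,0,0],1],
  [[0,0,0.0015],[0,0,0],1],
  [[0,0,0.001],[0,0,0],1],
  [[0,0,0.001],[0,0,0],1],
  [[0,0,0.0005],[0,0,0],1],
  [[0,0,0],[0,0,0],1],
])

```text
t: 8.5
ee_pos: [643.5, -184.9, 157.0]
orientation: [2.853, -1.314, -0.001]
ft_force: [0.1, -0.2, -0.4]
width: 49.6
```

>>> carry_out([
  [[0,0,0.0005],[0,0,0],1],
  [[0,0,0.0005],[0,0,0],1],
  [[0,0,0],[0,0,0],1],
])

```text
t: 8.75
ee_pos: [643.6, -185.0, 156.2]
orientation: [2.853, -1.314, 0.0]
ft_force: [-0.7, -0.2, 0.3]
width: 49.2
```

>>> carry_out([
  [[0,0,0.0005],[0,0,0],1],
  [[0,0,0.0003],[0,0,0],1],
  [[0,0,0],[0,0,0],1],
  [[0,0,0],[0,0,0],1],
])

```text
t: 9.08
ee_pos: [643.9, -185.2, 156.1]
orientation: [2.853, -1.314, 0.001]
ft_force: [-1.3, -1.8, 4.7]
width: 49.4
```

```bash
python3 - <<'E'
from plan import *
plan([643,-187.5,155])
from ov import *
s=imaging.get_image("side")[:,:,::-1].copy(); cv2.imwrite("pics/side7.png",s)
ov(dict(can=(644.1,-189.2,32),lid=(644.1,-189.2,150)),{"side":s},"r3",dict(side=(330,80,50,90)))
crop(s,330,80,50,90,6.6,"pics/c11.png")
E
```

```text
t 9.08 pos [ 643.85 -185.22  156.11] yaw -0.863 tooldown err [ 0. -0.  0.] F [-1.29 -1.8   4.66] w 49.4
 shift tool mm [1.18 2.13 1.11] len 3 turn z None
```

View pics/r3_side.png

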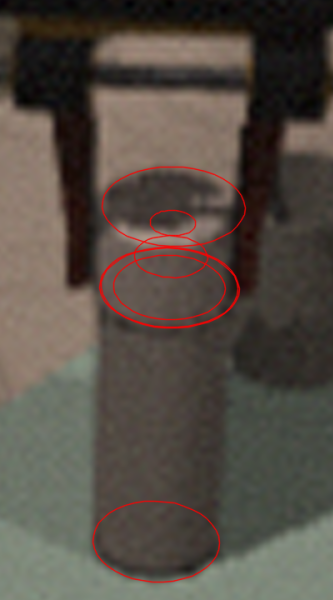

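View pics/c11.png

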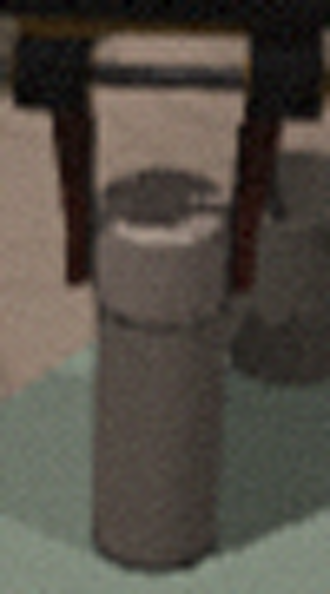

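>>> carry_out([
  [[0,0,0],[0,0,0],0.4],
  [[0,0,0],[0,0,0],0.35],
  [[0,0,0],[0,0,0],0.3],
  [[0,0,0],[0,0,0],0.2],
  [[0,0,0],[0,0,0],0.1],
  [[0,0,0],[0,0,0],0],
  [[0,0,0],[0,0,0],0],
  [[0,0,-0.01],[0,0,0],0],
  [[0,0,-0.02],[0,0,0],0],
  [[0,0,-0.025],[0,0,0],0],
  [[0,0,-0.01],[0,0,0],0],
  [[0,0,0],[0,0,0],0],
])

```text
t: 10.13
ee_pos: [645.5, -185.5, 224.1]
orientation: [-2.853, 1.314, -0.01]
ft_force: [0.3, -0.7, -0.4]
width: 87.9
```

```bash
python3 - <<'E'
from plan import *
plan([436,0,225],.327)
from ov import *
s=imaging.get_image("side")[:,:,::-1].copy(); cv2.imwrite("pics/side8.png",s)
crop(s,330,80,50,90,6.6,"pics/c12.png")
E
```

```text
t 10.13 pos [ 645.54 -185.47  224.08] yaw -0.863 tooldown err [ 0.01 -0.    0.  ] F [ 0.33 -0.68 -0.37] w 87.9
 shift tool mm [-277.14   38.68   -2.47] len 280 turn z -1.1902
```

View pics/c12.png

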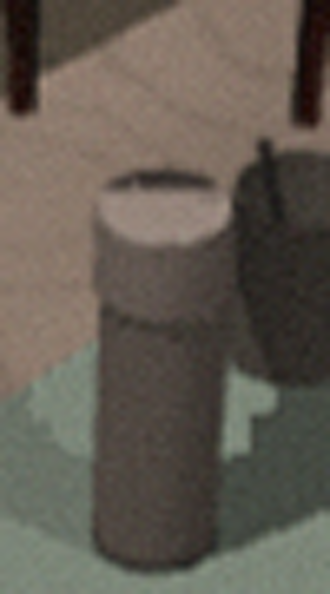

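```bash
cat > t4.py <<'E'
from vf import *
from ov import ov
ims={"side":cv2.imread("pics/side8.png"),"top":imaging.get_image("top")[:,:,::-1].copy()}
cv2.imwrite("pics/top8.png",ims["top"])
W=dict(top=(290,215,60,60),side=(340,222,55,62))
sub=lambda n:({k:ims[k] for k in n})
st=dict(mir=(431,-2,0,-.73),soap=(436,-2,20,-.64),tin=(436,0,48))
for sel in (("top",),("side",),("top","side")):
    s,f=vfit(st,[("tin",[0,1])],sub(sel),W)
    s,f=vfit(s,[("soap",[0,1,3]),("mir",[0,1,3])],sub(sel),W)
    s,f=vfit(s,[("tin",[0,1])],sub(sel),W,2)
    print(sel,{k:np.round(v,2) for k,v in s.items()},f)
ov(s,ims,"p3",dict(top=(285,210,75,70),side=(335,210,75,75)))
E
python3 t4.py
```

```text
('top',) {'mir': array([428.77, -14.33,   0.  ,  -1.76]), 'soap': array([ 4.2334e+02, -1.5600e+00,  2.0000e+01,  1.2000e-01]), 'tin': array([424.3 ,  70.82,  48.  ])} 86289.1685830954
('side',) {'mir': array([434.41,  -3.37,   0.  ,  -0.73]), 'soap': array([437.47,  -3.65,  20.  ,  -0.64]), 'tin': array([4.3686e+02, 4.3000e-01, 4.8000e+01])} 72359.26067746154
('top', 'side') {'mir': array([434.32,  -4.56,   0.  ,  -0.75]), 'soap': array([434.47,  -0.59,  20.  ,  -0.61]), 'tin': array([4.3686e+02, 4.3000e-01, 4.8000e+01])} 183133.57540566858
```

View pics/p3_top.png

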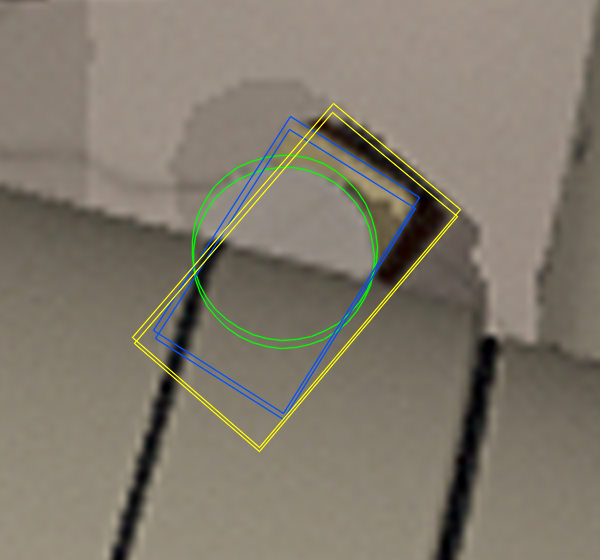

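View pics/p3_side.png

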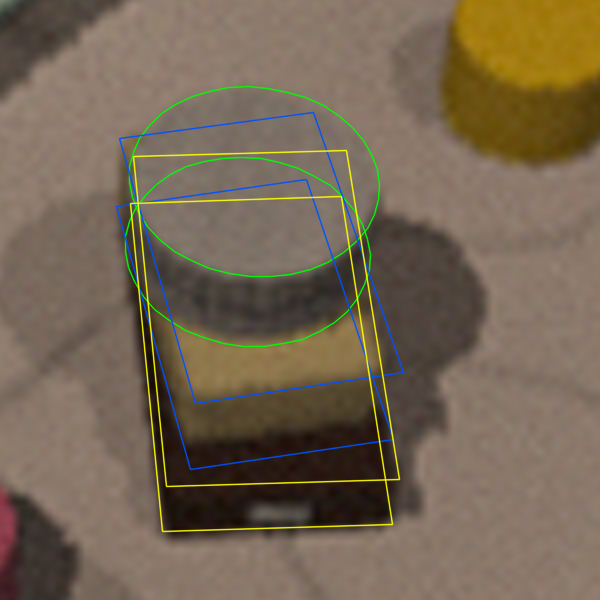

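```bash
python3 - <<'E'
from h import *
s=cv2.imread("pics/side8.png")
c=s[212:287,340:400]; c=cv2.resize(c,None,fx=8,fy=8,interpolation=cv2.INTER_CUBIC)
c=cv2.GaussianBlur(c,(0,0),4).astype(float); c=np.clip((c-20)*1.8,0,255).astype(np.uint8)
for i in range(0,480,80): cv2.putText(c,str(340+i//8),(i,10),0,.35,(0,255,255),1); cv2.line(c,(i,0),(i,600),(0,255,255),1)
for i in range(0,600,80): cv2.putText(c,str(212+i//8),(0,i+10),0,.35,(0,255,255),1); cv2.line(c,(0,i),(480,i),(0,255,255),1)
cv2.imwrite("pics/c13.png",c)
E
```

```text
(no output)
```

View pics/c13.png

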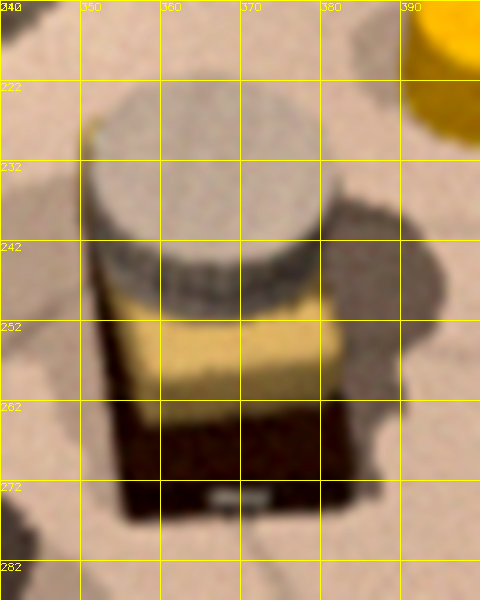

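>>> carry_out([
  [[-0.012,0.0017,0],[0,0,0],0],
  [[-0.026,0.0037,0],[0,0,0],0],
  [[-0.032,0.0045,0],[0,0,0],0],
  [[-0.034,0.0048,0],[0,0,0],0],
  [[-0.034,0.0048,0],[0,0,0],0],
  [[-0.034,0.0048,0],[0,0,0],0],
  [[-0.034,0.0048,0],[0,0,0],0],
  [[-0.032,0.0045,0],[0,0,0],0],
  [[-0.026,0.0037,0],[0,0,0],0],
  [[-0.0125,0.0017,0],[0,0,-0.06],0],
  [[0,0,0],[0,0,-0.1],0],
  [[0,0,0.02],[0,0,-0.1],0],
])

```text
t: 11.23
ee_pos: [434.9, 0.5, 201.7]
orientation: [-3.002, 0.924, -0.006]
ft_force: [1.0, 0.8, 0.6]
width: 88.3
```

>>> carry_out([
  [[0,0,0.025],[0,0,0],0],
  [[0,0,0.025],[0,0,0],0],
  [[0,0,0],[0,0,0],0],
  [[0,0,0],[0,0,0],0],
])

```text
t: 11.57
ee_pos: [432.5, -0.1, 148.9]
orientation: [2.998, -0.933, -0.008]
ft_force: [-0.0, 0.9, 0.3]
width: 87.8
```

```bash
python3 - <<'E'
from plan import *
plan([437,.2,53.5])
E
```

```text
t 11.57 pos [432.51  -0.07 148.92] yaw -0.603 tooldown err [-0.01  0.    0.  ] F [-0.03  0.93  0.3 ] w 87.8
 shift tool mm [ 3.95 -3.04 95.4 ] len 96 turn z None
```

>>> carry_out([
  [[0.004,-0.003,0.008],[0,0,0],0],
  [[0,0,0.016],[0,0,0],0],
  [[0,0,0.018],[0,0,0],0],
  [[0,0,0.018],[0,0,0],0],
  [[0,0,0.014],[0,0,0],0],
  [[0,0,0.008],[0,0,0],0],
  [[0,0,0.004],[0,0,0],0],
  [[0,0,0],[0,0,0],0],
  [[0,0,0],[0,0,0],0],
])

```text
t: 12.32
ee_pos: [440.0, 0.0, 64.9]
orientation: [-2.999, 0.933, -0.002]
ft_force: [0.3, 0.4, 0.9]
width: 87.8
```

```bash
python3 - <<'E'
from plan import *
plan([437,.2,53.5])
from h import *
s=imaging.get_image("side")[:,:,::-1]; cv2.imwrite("pics/side9.png",s)
crop(s,320,180,90,110,5.4,"pics/c14.png")
E
```

```text
t 12.32 pos [439.98   0.03  64.93] yaw -0.603 tooldown err [ 0. -0.  0.] F [0.3  0.36 0.88] w 87.8
 shift tool mm [-2.56  1.56 11.43] len 12 turn z None
```

View pics/c14.png

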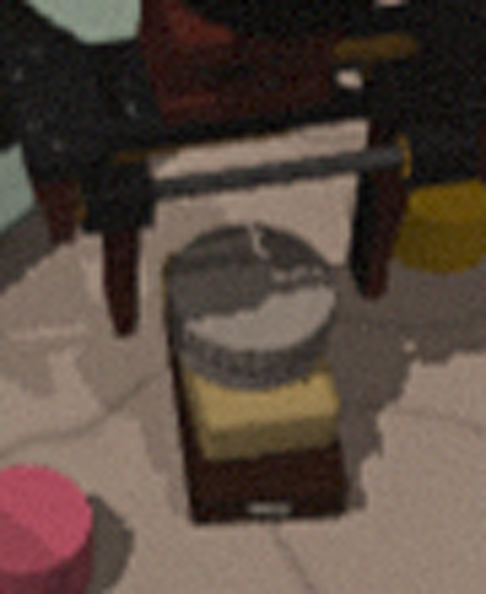

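>>> carry_out([
  [[-0.0025,0.0015,0.004],[0,0,0],0],
  [[0,0,0.005],[0,0,0],0],
  [[0,0,0.002],[0,0,0],0],
  [[0,0,0],[0,0,0],0.1],
  [[0,0,0],[0,0,0],0.15],
  [[0,0,0],[0,0,0],0.2],
  [[0,0,0],[0,0,0],0.25],
  [[0,0,0],[0,0,0],0.3],
  [[0,0,0],[0,0,0],0.4],
  [[0,0,0],[0,0,0],0.6],
  [[0,0,0],[0,0,0],1],
  [[0,0,0],[0,0,0],1],
])

```text
t: 13.37
ee_pos: [436.5, 0.2, 53.5]
orientation: [-3.0, 0.933, -0.0]
ft_force: [0.0, 0.4, 0.9]
width: 63.8
```

>>> carry_out([
  [[0,0,0],[0,0,0],1],
  [[0,0,0],[0,0,0],1],
])

```text
t: 13.53
ee_pos: [436.5, 0.2, 53.4]
orientation: [-3.0, 0.933, -0.0]
ft_force: [0.9, -0.5, 1.6]
width: 63.5
```

```bash
python3 - <<'E'
from plan import *
plan([437,.2,150])
E
```

```text
t 13.53 pos [436.49   0.22  53.45] yaw -0.603 tooldown err [ 0. -0.  0.] F [ 0.86 -0.51  1.56] w 63.5
 shift tool mm [  0.45  -0.28 -96.55] len 97 turn z None
```

>>> carry_out([
  [[0,0,-0.004],[0,0,0],1],
  [[0,0,-0.01],[0,0,0],1],
  [[0,0,-0.018],[0,0,0],1],
  [[0,0,-0.022],[0,0,0],1],
  [[0,0,-0.022],[0,0,0],1],
  [[0,0,-0.016],[0,0,0],1],
  [[0,0,-0.006],[0,0,0],1],
  [[0,0,0],[0,0,0],1],
  [[0,0,0],[0,0,0],1],
])

```text
t: 14.28
ee_pos: [436.2, 0.3, 151.4]
orientation: [-3.0, 0.933, -0.001]
ft_force: [0.2, 0.2, -1.5]
width: 63.9
```

```bash
python3 - <<'E'
from plan import *
plan([650,102.5,120])
E
```

```text
t 14.28 pos [436.21   0.25 151.44] yaw -0.603 tooldown err [0. 0. 0.] F [ 0.24  0.17 -1.45] w 63.9
 shift tool mm [ 118.04 -205.48   31.54] len 239 turn z None
```

>>> carry_out([
  [[0.006,-0.0105,0],[0,0,0],1],
  [[0.0125,-0.022,0.002],[0,0,0],1],
  [[0.016,-0.028,0.004],[0,0,0],1],
  [[0.017,-0.029,0.004],[0,0,0],1],
  [[0.017,-0.029,0.004],[0,0,0],1],
  [[0.016,-0.028,0.004],[0,0,0],1],
  [[0.015,-0.026,0.002],[0,0,0],1],
  [[0.012,-0.021,0],[0,0,0],1],
  [[0.0065,-0.012,0],[0,0,0],1],
  [[0,0,0],[0,0,0],1],
  [[0,0,0],[0,0,0],1],
])

```text
t: 15.2
ee_pos: [649.7, 103.0, 129.3]
orientation: [2.999, -0.932, -0.004]
ft_force: [-0.8, 1.3, -1.2]
width: 63.4
```

```bash
python3 - <<'E'
from plan import *
plan([650,102.5,60])
from h import *
s=imaging.get_image("side")[:,:,::-1]; cv2.imwrite("pics/side10.png",s)
crop(s,200,130,130,120,5,"pics/c15.png")
s=imaging.get_image("top")[:,:,::-1]; cv2.imwrite("pics/top10.png",s)
plan([650,102.5,60])
E
```

```text
t 15.20 pos [649.66 103.03 129.26] yaw -0.603 tooldown err [-0. -0.  0.] F [-0.81  1.27 -1.15] w 63.4
 shift tool mm [ 0.73  0.1  69.26] len 69 turn z None
t 15.30 pos [648.74 102.31 130.01] yaw -0.603 tooldown err [-0. -0.  0.] F [-0.44 -1.16 -0.7 ] w 63.3
 shift tool mm [ 1.08 -1.01 70.  ] len 70 turn z None
```

View pics/c15.png

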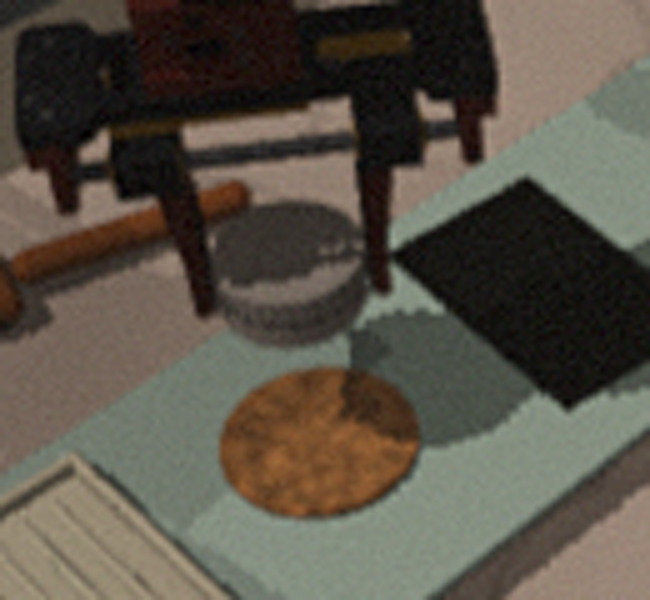

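>>> carry_out([
  [[0.001,0,0.006],[0,0,0],1],
  [[0,0,0.014],[0,0,0],1],
  [[0,0,0.016],[0,0,0],1],
  [[0,0,0.016],[0,0,0],1],
  [[0,0,0.014],[0,0,0],1],
  [[0,0,0.008],[0,0,0],1],
  [[0,0,0.004],[0,0,0],1],
  [[0,0,0],[0,0,0],1],
  [[0,0,0],[0,0,0],1],
])

```text
t: 16.05
ee_pos: [651.2, 101.9, 53.5]
orientation: [-3.0, 0.933, -0.0]
ft_force: [-1.0, 0.2, -0.7]
width: 63.2
```

```bash
python3 - <<'E'
from plan import *
plan([650,102.5,42.5])
o,p,R=pose()
from ov import *
s=imaging.get_image("side")[:,:,::-1].copy(); cv2.imwrite("pics/side11.png",s)
crop(s,215,160,95,100,6,"pics/c16.png")
ov(dict(coaster=(651,102,32),tin=(651,102,p[2]-5.5)),{"side":s},"r4",dict(side=(215,160,95,100)))
E
```

```text
t 16.05 pos [651.21 101.95  53.54] yaw -0.603 tooldown err [0. 0. 0.] F [-1.04  0.22 -0.74] w 63.2
 shift tool mm [-1.31  0.23 11.04] len 11 turn z NoneTraceback (most recent call last):
  File "<stdin>", line 7, in <module>
KeyError: 2
```

```bash
sed -i 's/^from workcell import readout$/from workcell import readout/' plan.py; python3 - <<'E'
from ov import *
s=cv2.imread("pics/side11.png")
ov(dict(coaster=(651,102,32),tin=(651,102,48)),{"side":s},"r4",dict(side=(215,160,95,100)))
E
```

```text
(no output)
```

View pics/r4_side.png

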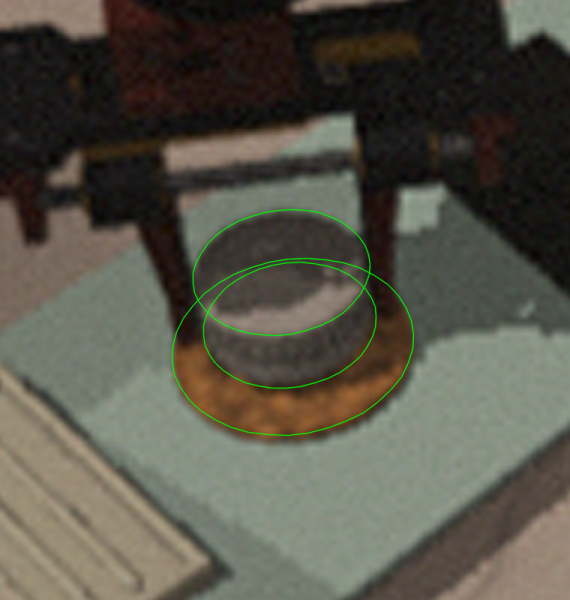

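>>> carry_out([
  [[0,0,0.003],[0,0,0],1],
  [[0,0,0.003],[0,0,0],1],
  [[0,0,0.002],[0,0,0],1],
  [[0,0,0.001],[0,0,0],1],
  [[0,0,0.001],[0,0,0],1],
  [[0,0,0],[0,0,0],1],
  [[0,0,0],[0,0,0],1],
])

```text
t: 16.68
ee_pos: [651.0, 102.0, 43.3]
orientation: [-3.0, 0.933, 0.0]
ft_force: [-0.4, 1.4, -0.5]
width: 63.5
```

>>> carry_out([
  [[0,0,0.0007],[0,0,0],1],
  [[0,0,0.0005],[0,0,0],1],
  [[0,0,0],[0,0,0],1],
])

```text
t: 16.93
ee_pos: [651.1, 102.0, 42.5]
orientation: [-3.0, 0.933, -0.0]
ft_force: [-0.7, 0.4, 2.0]
width: 63.9
```

>>> carry_out([
  [[0,0,0.0003],[0,0,0],1],
  [[0,0,0],[0,0,0],1],
  [[0,0,0],[0,0,0],0.25],
  [[0,0,0],[0,0,0],0.2],
  [[0,0,0],[0,0,0],0.1],
  [[0,0,0],[0,0,0],0],
  [[0,0,0],[0,0,0],0],
  [[0,0,-0.01],[0,0,0],0],
  [[0,0,-0.02],[0,0,0],0],
  [[0,0,-0.03],[0,0,0],0],
  [[0,0,-0.03],[0,0,0],0],
  [[0,0,-0.03],[0,0,0],0],
])

```text
t: 17.93
ee_pos: [650.7, 101.9, 163.6]
orientation: [3.0, -0.933, -0.0]
ft_force: [0.3, 0.4, -0.1]
width: 87.9
```

>>> carry_out([
  [[0,0,-0.025],[0,0,0],0],
  [[0,0,-0.015],[0,0,0],0],
  [[0,0,0],[0,0,0],0],
  [[0,0,0],[0,0,0],0],
])

```text
t: 18.27
ee_pos: [651.3, 102.0, 203.0]
orientation: [-2.999, 0.933, -0.003]
ft_force: [-0.5, -0.2, -0.2]
width: 88.0
```

```bash
cat > t5.py <<'E'
from plan import *
plan([436,-2,200])
from vf import *
from ov import ov
ims={n:imaging.get_image(n)[:,:,::-1].copy() for n in("side","top")}
for n in ims: cv2.imwrite(f"pics/{n}12.png",ims[n])
ov(dict(coaster=(651,102,32),tin=(651,102,37)),{"side":ims["side"]},"r5",dict(side=(215,160,95,100)))
s=ims["side"]
c=s[222:287,340:400]; c=cv2.resize(c,None,fx=8,fy=8,interpolation=cv2.INTER_CUBIC)
c=cv2.GaussianBlur(c,(0,0),4).astype(float); cv2.imwrite("pics/c17.png",np.clip((c-20)*1.8,0,255))
crop(ims["top"],260,200,120,80,6,"pics/c18.png")
E
python3 t5.py
```

```text
t 18.27 pos [651.35 102.04 203.03] yaw -0.603 tooldown err [0. 0. 0.] F [-0.48 -0.23 -0.17] w 88.0
 shift tool mm [-118.33  207.84    2.53] len 239 turn z None[ WARN:0@2.697] global loadsave.cpp:1063 imwrite_ Unsupported depth image for selected encoder is fallbacked to CV_8U.
```

View pics/r5_side.png

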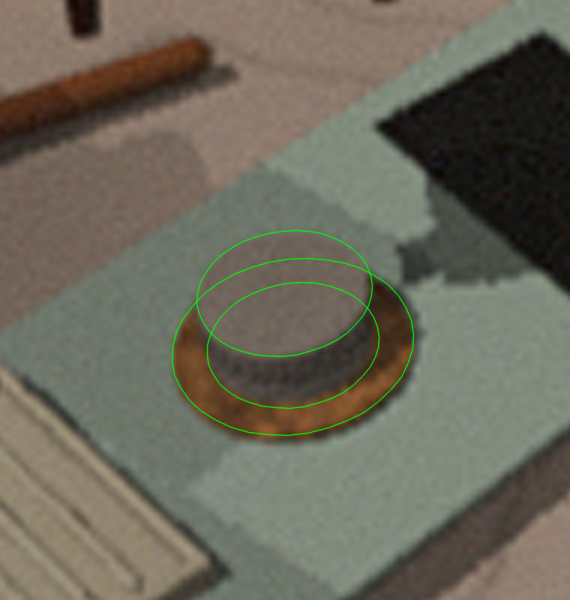

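View pics/c17.png

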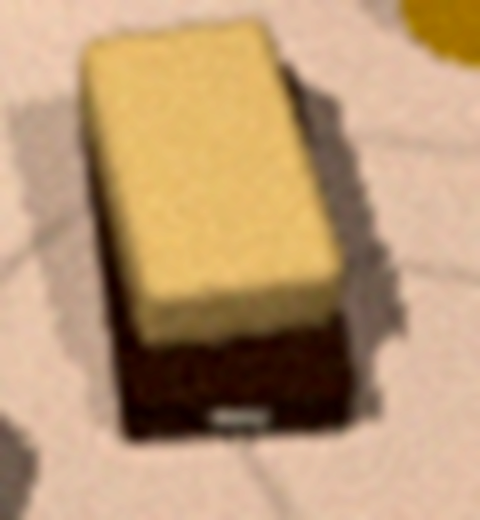

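View pics/c18.png

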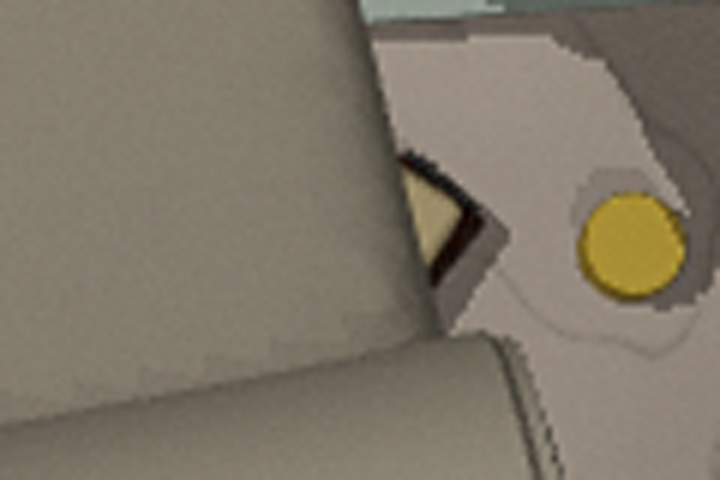

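```bash
cat > t6.py <<'E'
from vf import *
from ov import ov
im={"side":cv2.imread("pics/side12.png")}
W=dict(side=(345,222,44,58))
s,f=vfit(dict(mir=(434,-3.4,0,-.73),soap=(437,-3,20,-.64)),[("soap",[0,1,3])],im,W)
s,f=vfit(s,[("mir",[0,1,3])],im,W)
s,f=vfit(s,[("soap",[0,1,3])],im,W,2);print(s,f)
ov(s,im,"p4",dict(side=(335,215,70,70)))
E
python3 t6.py
```

```text
{'mir': [np.float64(434.5409442381244), np.float64(-3.098472079988176), 0, np.float64(-0.7207180793490093)], 'soap': [np.float64(437.1509284941807), np.float64(-2.830272448144208), 20, np.float64(-0.6366549970899913)]} 55425.852435953275
```

View pics/p4_side.png

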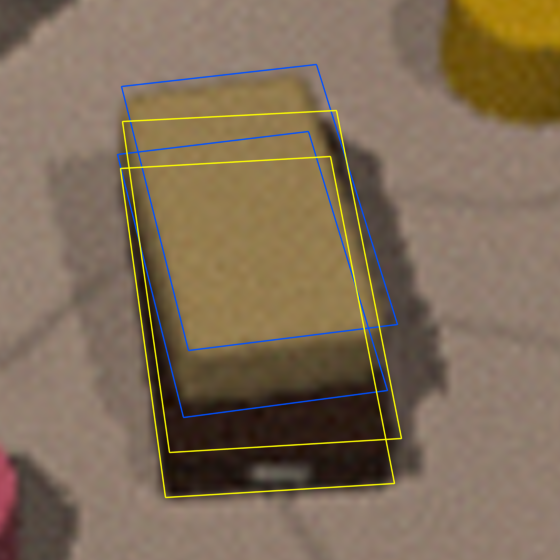

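>>> carry_out([
  [[-0.006,0.0105,0],[0,0,0],0],
  [[-0.0125,0.022,0.004],[0,0,0],0],
  [[-0.016,0.028,0.008],[0,0,0],0],
  [[-0.017,0.03,0.01],[0,0,0],0],
  [[-0.017,0.03,0.01],[0,0,0],0],
  [[-0.016,0.028,0.01],[0,0,0],0],
  [[-0.015,0.026,0.01],[0,0,0],0],
  [[-0.012,0.021,0.01],[0,0,0],0],
  [[-0.0065,0.012,0.01],[0,0,0.02],0],
  [[0,0,0.01],[0,0,0.027],0],
  [[0,0,0],[0,0,0],0],
  [[0,0,0],[0,0,0],0],
])

```text
t: 19.37
ee_pos: [435.2, -2.0, 118.9]
orientation: [2.977, -1.003, -0.004]
ft_force: [0.1, 0.5, -0.0]
width: 87.8
```

```bash
python3 - <<'E'
from plan import *
plan([436.5,-1.5,30],-.65)
E
```

```text
t 19.37 pos [435.2   -2.   118.89] yaw -0.650 tooldown err [-0.  0.  0.] F [ 0.14  0.47 -0.02] w 87.8
 shift tool mm [ 0.93 -1.32 88.89] len 89 turn z 0.0003
```

>>> carry_out([
  [[0.001,-0.001,0.008],[0,0,0],0],
  [[0,0,0.016],[0,0,0],0],
  [[0,0,0.018],[0,0,0],0],
  [[0,0,0.016],[0,0,0],0],
  [[0,0,0.01],[0,0,0],0],
  [[0,0,0.004],[0,0,0],0],
  [[0,0,0],[0,0,0],0],
  [[0,0,0],[0,0,0],0],
])

```text
t: 20.03
ee_pos: [437.8, -1.7, 48.0]
orientation: [-2.977, 1.003, -0.0]
ft_force: [0.6, -0.8, 0.1]
width: 87.6
```

```bash
python3 - <<'E'
from plan import *
plan([436.5,-1.5,30],-.65)
from h import *
s=imaging.get_image("side")[:,:,::-1]; cv2.imwrite("pics/side13.png",s)
crop(s,320,190,90,100,5.8,"pics/c19.png")
E
```

```text
t 20.03 pos [437.85  -1.68  48.02] yaw -0.650 tooldown err [0. 0. 0.] F [ 0.55 -0.77  0.07] w 87.6
 shift tool mm [-1.18  0.67 18.02] len 18 turn z 0.0002
```

View pics/c19.png

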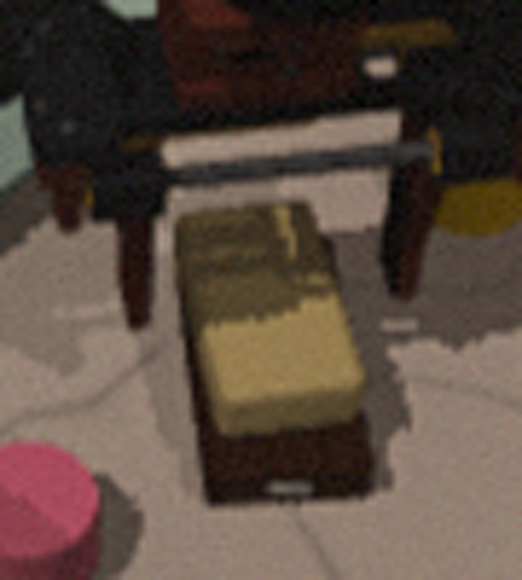

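Fingers straddle the soap with similar margins on both sides; going down 18 mm and closing.

>>> carry_out([
  [[-0.001,0,0.008],[0,0,0],0],
  [[0,0,0.007],[0,0,0],0],
  [[0,0,0.003],[0,0,0],0],
  [[0,0,0],[0,0,0],0.15],
  [[0,0,0],[0,0,0],0.22],
  [[0,0,0],[0,0,0],0.28],
  [[0,0,0],[0,0,0],0.34],
  [[0,0,0],[0,0,0],0.4],
  [[0,0,0],[0,0,0],0.5],
  [[0,0,0],[0,0,0],0.7],
  [[0,0,0],[0,0,0],1],
  [[0,0,0],[0,0,0],1],
])

```text
t: 21.08
ee_pos: [436.7, -1.2, 30.0]
orientation: [-2.977, 1.004, -0.0]
ft_force: [-1.8, -0.2, 4.2]
width: 53.8
```

>>> carry_out([
  [[0,0,0],[0,0,0],1],
  [[0,0,0],[0,0,0],1],
])

```text
t: 21.25
ee_pos: [436.8, -1.2, 30.0]
orientation: [-2.977, 1.003, -0.0]
ft_force: [-0.8, -0.8, 5.0]
width: 53.6
```

```bash
python3 - <<'E'
from plan import *
plan([437,-1.5,130])
E
```

```text
t 21.25 pos [436.76  -1.19  30.02] yaw -0.650 tooldown err [ 0. -0.  0.] F [-0.85 -0.79  5.  ] w 53.6
 shift tool mm [  0.4    0.09 -99.98] len 100 turn z None
```

>>> carry_out([
  [[0,0,-0.004],[0,0,0],1],
  [[0,0,-0.01],[0,0,0],1],
  [[0,0,-0.016],[0,0,0],1],
  [[0,0,-0.02],[0,0,0],1],
  [[0,0,-0.022],[0,0,-0.06],1],
  [[0,0,-0.018],[0,0,-0.1],1],
  [[0,0,-0.012],[0,0,-0.11],1],
  [[0,0,-0.006],[0,0,-0.11],1],
  [[0,0,0],[0,0,-0.11],1],
  [[0,0,0],[0,0,-0.09],1],
  [[0,0,0],[0,0,-0.05],1],
  [[0,0,0],[0,0,0],1],
])

```text
t: 22.25
ee_pos: [436.5, -1.1, 138.5]
orientation: [-3.141, 0.029, -0.001]
ft_force: [0.2, 0.7, -1.8]
width: 53.6
```

```bash
python3 - <<'E'
from plan import *
plan([648,232.5,120],-.018)
E
```

```text
t 22.25 pos [436.47  -1.13 138.52] yaw -0.018 tooldown err [0. 0. 0.] F [ 0.25  0.69 -1.79] w 53.6
 shift tool mm [ 207.18 -237.49   18.6 ] len 316 turn z -0.0004
```

>>> carry_out([
  [[0.009,-0.0105,0],[0,0,0],1],
  [[0.019,-0.0215,0],[0,0,0],1],
  [[0.0235,-0.027,0],[0,0,0],1],
  [[0.025,-0.0285,0],[0,0,0],1],
  [[0.025,-0.0285,0],[0,0,0],1],
  [[0.025,-0.0285,0],[0,0,0],1],
  [[0.025,-0.0285,0],[0,0,0],1],
  [[0.0235,-0.027,0],[0,0,0],1],
  [[0.019,-0.0215,0],[0,0,0],1],
  [[0.013,-0.0155,0],[0,0,0],1],
  [[0,0,0],[0,0,0],1],
  [[0,0,0],[0,0,0],1],
])

```text
t: 23.25
ee_pos: [648.4, 233.0, 137.3]
orientation: [3.141, -0.031, -0.001]
ft_force: [-0.5, -1.0, -1.3]
width: 54.0
```

>>> carry_out([
  [[0,0,0.01],[0,0,0],1],
  [[0,0,0.02],[0,0,0],1],
  [[0,0,0.02],[0,0,0],1],
  [[0,0,0.006],[0,0,0],1],
  [[0,0,0],[0,0,0],1],
  [[0,0,0],[0,0,0],1],
])

```text
t: 23.75
ee_pos: [648.0, 231.0, 81.8]
orientation: [3.141, -0.033, -0.001]
ft_force: [-0.1, 0.2, -1.1]
width: 53.8
```

```bash
python3 - <<'E'
from plan import *
plan([648,232.5,50],-.018)
from ov import *
s=imaging.get_image("side")[:,:,::-1].copy(); cv2.imwrite("pics/side14.png",s)
s2=imaging.get_image("top")[:,:,::-1].copy(); cv2.imwrite("pics/top14.png",s2)
plan([648,232.5,50],-.018)
crop(s,140,150,140,140,4.2,"pics/c20.png")
crop(s2,160,120,130,110,5,"pics/c21.png")
E
```

```text
t 23.75 pos [648.03 231.02  81.79] yaw -0.021 tooldown err [-0. -0.  0.] F [-0.12  0.24 -1.1 ] w 53.8
 shift tool mm [-0.03 -1.49 31.79] len 32 turn z -0.0031
t 23.85 pos [649.07 231.53  83.06] yaw -0.021 tooldown err [0. 0. 0.] F [ 0.52  0.38 -1.59] w 53.8
 shift tool mm [-1.14 -0.93 33.06] len 33 turn z -0.0027
```

View pics/c20.png

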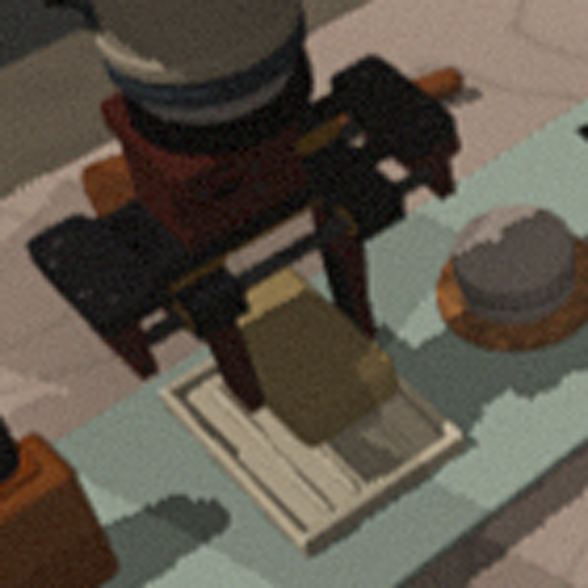

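View pics/c21.png

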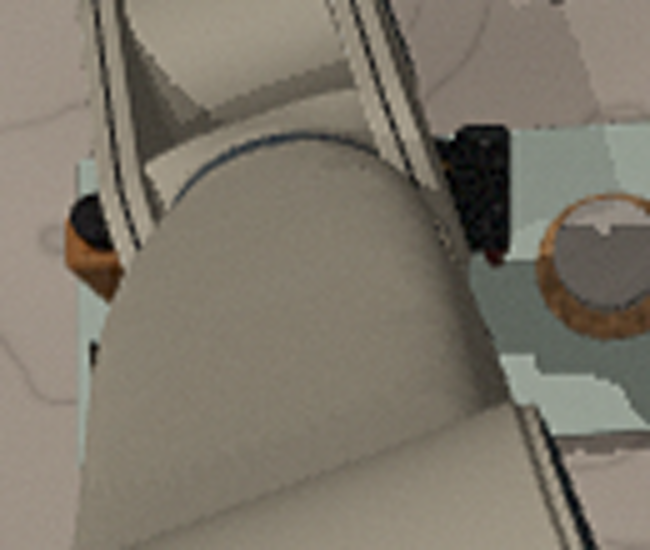

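```bash
python3 - <<'E'
from ov import *
for z in(165,200): print(ray("top",(262,160),z))
s=cv2.imread("pics/side14.png")
ov(dict(dish=(649,233,32,-.02),soap=(649,231.3,73,-.02)),{"side":s},"r6",dict(side=(160,190,100,100)))
E
```

```text
[648.10694479 146.23811624 165.        ]
[636.78007844 142.31471229 200.        ]
```

View pics/r6_side.png

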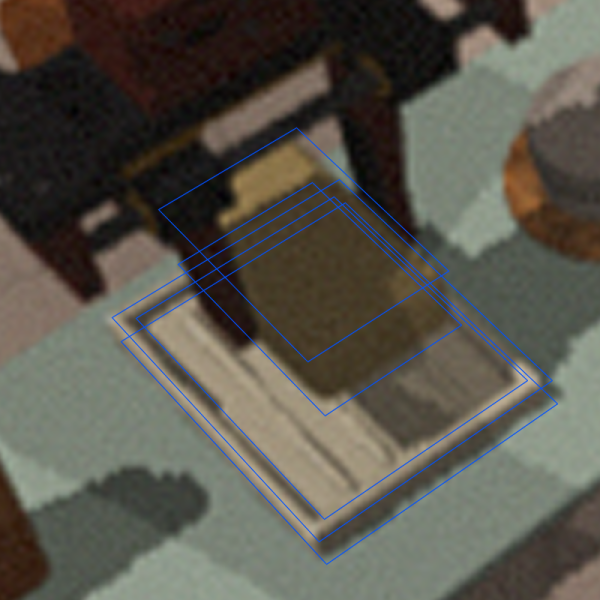

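>>> carry_out([
  [[0,-0.0015,0.004],[0,0,0],1],
  [[0,0,0.007],[0,0,0],1],
  [[0,0,0.008],[0,0,0],1],
  [[0,0,0.006],[0,0,0],1],
  [[0,0,0.003],[0,0,0],1],
  [[0,0,0.001],[0,0,0],1],
  [[0,0,0],[0,0,0],1],
  [[0,0,0],[0,0,0],1],
])

```text
t: 24.52
ee_pos: [648.6, 233.1, 52.9]
orientation: [3.141, -0.032, 0.0]
ft_force: [-0.1, -0.3, -0.8]
width: 54.0
```

>>> carry_out([
  [[0,0,0.001],[0,0,0],1],
  [[0,0,0.001],[0,0,0],1],
  [[0,0,0],[0,0,0],1],
])

```text
t: 24.77
ee_pos: [648.5, 233.1, 50.9]
orientation: [-3.141, 0.032, -0.0]
ft_force: [-0.0, -0.0, -1.5]
width: 53.7
```

>>> carry_out([
  [[0,0,0.0005],[0,0,0],1],
  [[0,0,0.0004],[0,0,0],1],
  [[0,0,0],[0,0,0],1],
])

```text
t: 25.02
ee_pos: [648.5, 233.1, 50.1]
orientation: [-3.141, 0.032, -0.0]
ft_force: [0.2, 0.3, -0.6]
width: 53.7
```

>>> carry_out([
  [[0,0,0.0004],[0,0,0],1],
  [[0,0,0],[0,0,0],1],
])

```text
t: 25.18
ee_pos: [648.6, 233.1, 50.1]
orientation: [-3.141, 0.032, -0.0]
ft_force: [-1.0, -0.1, 3.0]
width: 53.9
```

>>> carry_out([
  [[0,0,0],[0,0,0],0.36],
  [[0,0,0],[0,0,0],0.3],
  [[0,0,0],[0,0,0],0.2],
  [[0,0,0],[0,0,0],0.1],
  [[0,0,0],[0,0,0],0],
  [[0,0,0],[0,0,0],0],
  [[0,0,-0.01],[0,0,0],0],
  [[0,0,-0.02],[0,0,0],0],
  [[0,0,-0.03],[0,0,0],0],
  [[0,0,-0.03],[0,0,0],0],
  [[0,0,-0.03],[0,0,0],0],
  [[0,0,-0.02],[0,0,0],0],
])

```text
t: 26.18
ee_pos: [649.5, 233.5, 193.7]
orientation: [-3.14, 0.032, -0.006]
ft_force: [0.7, 0.5, 1.2]
width: 88.1
```

>>> carry_out([
  [[0,0,-0.01],[0,0,0],0],
  [[0,0,0],[0,0,0],0],
  [[0,0,0],[0,0,0],0],
])

```text
t: 26.43
ee_pos: [648.3, 233.1, 199.6]
orientation: [-3.141, 0.032, -0.0]
ft_force: [-0.0, -0.6, -0.4]
width: 87.8
```

```bash
cat > t7.py <<'E'
from plan import *
plan([434,-3,130],-.73)
from vf import *
from ov import ov
s=imaging.get_image("side")[:,:,::-1].copy();t=imaging.get_image("top")[:,:,::-1].copy()
cv2.imwrite("pics/side15.png",s);cv2.imwrite("pics/top15.png",t)
crop(s,150,190,130,110,5,"pics/c22.png")
ims=dict(side=s,top=t)
W=dict(side=(345,230,46,52),top=(294,215,56,58))
for sel in(("side",),("top",)):
    r,f=vfit(dict(mir=(433,-3,0,-.73)),[("mir",[0,1,3])],{k:ims[k] for k in sel},W); print(sel,r,f)
    if sel[0]=="side": ov(r,{"side":s},"p5",dict(side=(335,220,70,65)))
crop(t,280,200,80,80,6,"pics/c23.png")
E
python3 t7.py
```

```text
t 26.43 pos [648.25 233.05 199.57] yaw -0.020 tooldown err [0. 0. 0.] F [-0.03 -0.55 -0.43] w 87.8
 shift tool mm [-209.46  240.33   69.5 ] len 326 turn z 0.7098
('side',) {'mir': [np.float64(434.7815441552493), np.float64(-3.114542786502277), 0, np.float64(-0.7255729886751019)]} 47979.65682202122
('top',) {'mir': [np.float64(431.3809050121943), np.float64(-2.9647583295437405), 0, np.float64(-0.7299165298073254)]} 70502.84751545731
```

View pics/c22.png

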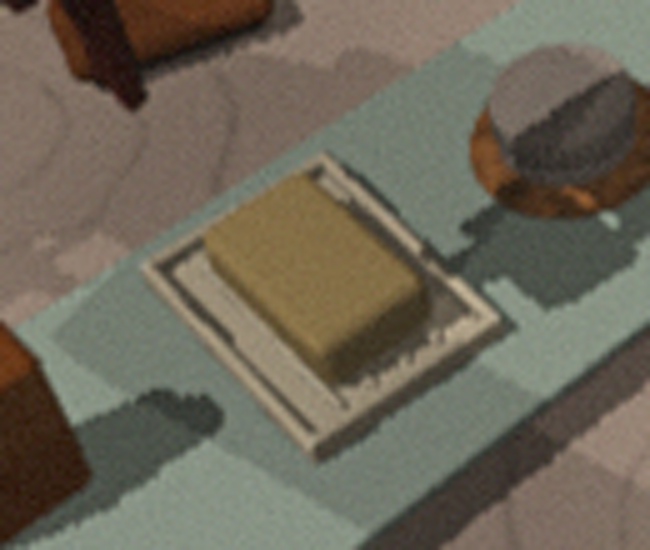

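View pics/p5_side.png

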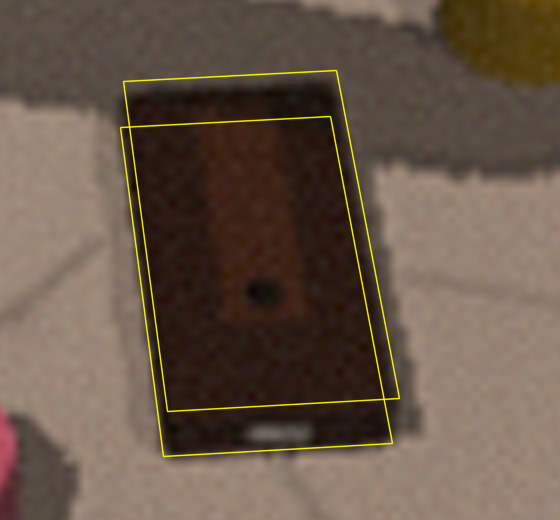

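View pics/c23.png

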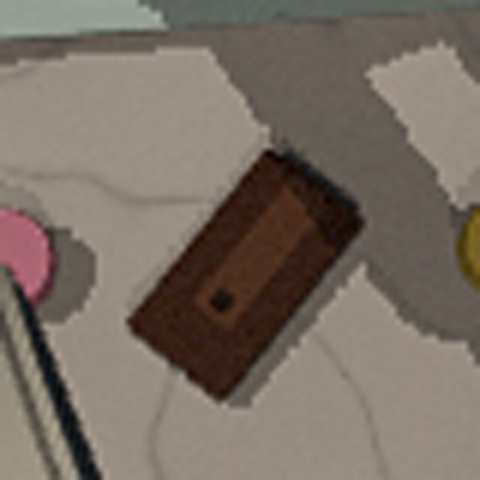

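>>> carry_out([
  [[-0.009,0.0105,0],[0,0,0],0],
  [[-0.019,0.0215,0],[0,0,0],0],
  [[-0.0235,0.027,0],[0,0,0],0],
  [[-0.0255,0.029,0],[0,0,0],0],
  [[-0.0255,0.029,0],[0,0,0],0],
  [[-0.0255,0.029,0],[0,0,0],0],
  [[-0.0255,0.029,0],[0,0,0],0],
  [[-0.0235,0.027,0],[0,0,0],0],
  [[-0.019,0.0215,0],[0,0,0],0],
  [[-0.0145,0.0163,0],[0,0,0.06],0],
  [[0,0,0.01],[0,0,0.1],0],
  [[0,0,0.02],[0,0,0.11],0],
])

```text
t: 27.53
ee_pos: [432.9, -3.4, 169.8]
orientation: [-3.107, 0.465, -0.003]
ft_force: [0.6, 0.1, -0.3]
width: 87.6
```

>>> carry_out([
  [[0,0,0.025],[0,0,0.11],0],
  [[0,0,0.025],[0,0,0.11],0],
  [[0,0,0.025],[0,0,0.11],0],
  [[0,0,0.02],[0,0,0.08],0],
  [[0,0,0.01],[0,0,0.028],0],
  [[0,0,0],[0,0,0],0],
  [[0,0,0],[0,0,0],0],
])

```text
t: 28.12
ee_pos: [431.8, -2.4, 63.4]
orientation: [2.935, -1.117, -0.006]
ft_force: [0.1, -0.1, -0.0]
width: 87.4
```

```bash
python3 - <<'E'
from plan import *
plan([433,-2.5,5.5],-.728)
from h import *
s=imaging.get_image("side")[:,:,::-1]; cv2.imwrite("pics/side16.png",s)
crop(s,320,180,90,110,5.4,"pics/c24.png")
plan([433,-2.5,5.5],-.728)
E
```

```text
t 28.12 pos [431.81  -2.38  63.38] yaw -0.727 tooldown err [-0.  0.  0.] F [ 0.14 -0.1  -0.01] w 87.4
 shift tool mm [ 1.14 -0.84 57.87] len 58 turn z 0.0009
t 28.17 pos [432.6   -2.37  64.16] yaw -0.727 tooldown err [-0.  0.  0.] F [ 0.5  -0.03  1.04] w 88.0
 shift tool mm [ 0.46 -0.23 58.66] len 59 turn z 0.001
```

View pics/c24.png

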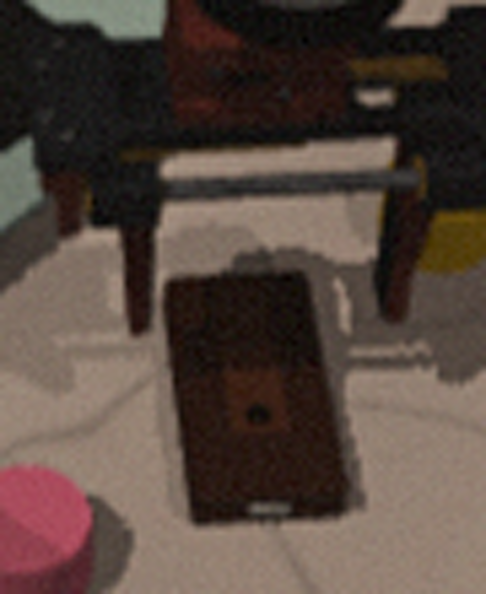

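>>> carry_out([
  [[0,0,0.008],[0,0,0],0],
  [[0,0,0.014],[0,0,0],0],
  [[0,0,0.015],[0,0,0],0],
  [[0,0,0.011],[0,0,0],0],
  [[0,0,0.006],[0,0,0],0],
  [[0,0,0.002],[0,0,0],0],
  [[0,0,0],[0,0,0],0],
  [[0,0,0],[0,0,0],0],
])

```text
t: 28.83
ee_pos: [433.5, -2.4, 9.0]
orientation: [-2.936, 1.118, -0.001]
ft_force: [0.0, 0.5, -0.2]
width: 87.7
```

>>> carry_out([
  [[0,0,0.002],[0,0,0],0],
  [[0,0,0.0015],[0,0,0],0],
  [[0,0,0],[0,0,0],0.1],
  [[0,0,0],[0,0,0],0.18],
  [[0,0,0],[0,0,0],0.24],
  [[0,0,0],[0,0,0],0.3],
  [[0,0,0],[0,0,0],0.4],
  [[0,0,0],[0,0,0],0.6],
  [[0,0,0],[0,0,0],1],
  [[0,0,0],[0,0,0],1],
  [[0,0,0],[0,0,0],1],
  [[0,0,0],[0,0,0],1],
])

```text
t: 29.83
ee_pos: [433.2, -2.4, 5.1]
orientation: [-2.936, 1.119, -0.0]
ft_force: [-0.2, -0.5, 2.5]
width: 59.5
```

```bash
python3 - <<'E'
from plan import *
plan([433,-2.5,110],-.07)
E
```

```text
t 29.83 pos [433.19  -2.4    5.14] yaw -0.728 tooldown err [0. 0. 0.] F [-0.24 -0.49  2.5 ] w 59.5
 shift tool mm [  -0.07    0.2  -104.86] len 105 turn z -0.6582
```

>>> carry_out([
  [[0,0,-0.004],[0,0,0],1],
  [[0,0,-0.01],[0,0,0],1],
  [[0,0,-0.016],[0,0,0],1],
  [[0,0,-0.02],[0,0,0],1],
  [[0,0,-0.022],[0,0,-0.06],1],
  [[0,0,-0.018],[0,0,-0.1],1],
  [[0,0,-0.012],[0,0,-0.11],1],
  [[0,0,-0.006],[0,0,-0.11],1],
  [[0,0,0],[0,0,-0.11],1],
  [[0,0,0],[0,0,-0.11],1],
  [[0,0,0],[0,0,-0.058],1],
  [[0,0,0],[0,0,0],1],
])

```text
t: 30.83
ee_pos: [433.0, -2.4, 113.8]
orientation: [-3.14, 0.107, -0.001]
ft_force: [0.1, 0.4, -1.0]
width: 59.7
```

```bash
python3 - <<'E'
from plan import *
plan([650.5,-38.3,110],-.07)
E
```

```text
t 30.83 pos [433.    -2.37 113.8 ] yaw -0.068 tooldown err [0. 0. 0.] F [ 0.14  0.39 -0.98] w 59.7
 shift tool mm [219.44  21.04   3.9 ] len 220 turn z 0.0019
```

>>> carry_out([
  [[0.01,0.001,0],[0,0,0],1],
  [[0.022,0.0021,0],[0,0,0],1],
  [[0.028,0.0027,0],[0,0,0],1],
  [[0.032,0.003,0],[0,0,0],1],
  [[0.034,0.0032,0],[0,0,0],1],
  [[0.032,0.003,0],[0,0,0],1],
  [[0.028,0.0027,0],[0,0,0],1],
  [[0.022,0.0021,0.006],[0,0,0],1],
  [[0.0115,0.001,0.014],[0,0,0],1],
  [[0,0,0.02],[0,0,0],1],
  [[0,0,0.008],[0,0,0],1],
  [[0,0,0],[0,0,0],1],
])

```text
t: 31.83
ee_pos: [648.8, -38.5, 62.5]
orientation: [-3.139, 0.112, 0.008]
ft_force: [-0.8, -0.1, -1.6]
width: 59.9
```

>>> carry_out([
  [[0,0,0],[0,0,0],1],
  [[0,0,0],[0,0,0],1],
])

```text
t: 32.0
ee_pos: [650.9, -38.5, 65.9]
orientation: [-3.14, 0.111, -0.001]
ft_force: [0.1, -0.1, -0.8]
width: 59.9
```

```bash
python3 - <<'E'
from plan import *
plan([650.5,-38.3,40],-.07)
from ov import *
s=imaging.get_image("side")[:,:,::-1].copy(); cv2.imwrite("pics/side17.png",s)
crop(s,250,110,130,120,5,"pics/c25.png")
ov(dict(mat=(650.5,-38.5,32,-.07),mir=(650.5,-38.5,60.5,-.07)),{"side":s},"r7",dict(side=(255,130,110,100)))
E
```

```text
t 32.00 pos [650.92 -38.55  65.92] yaw -0.071 tooldown err [ 0. -0.  0.] F [ 0.14 -0.1  -0.85] w 59.9
 shift tool mm [-0.46 -0.22 25.92] len 26 turn z -0.0007
```

View pics/r7_side.png

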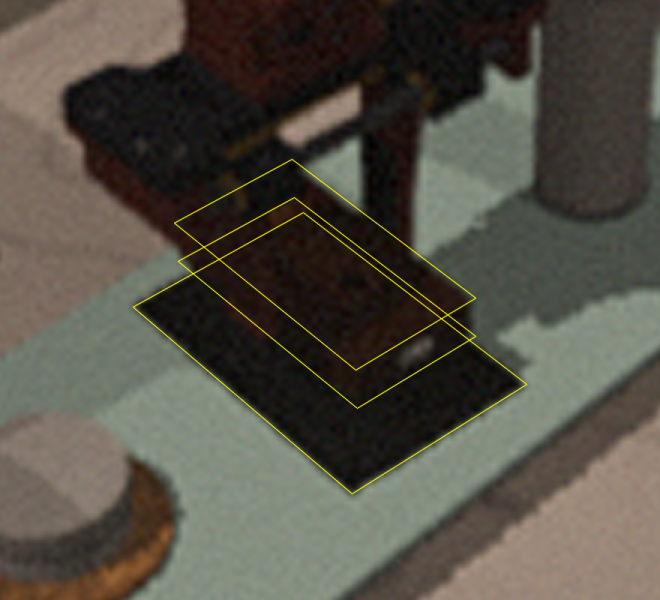

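```bash
python3 - <<'E'
from h import *
s=cv2.imread("pics/side17.png")
c=cv2.resize(s[150:220,270:350],None,fx=8,fy=8,interpolation=cv2.INTER_CUBIC)
c=np.clip(cv2.GaussianBlur(c,(0,0),5).astype(float)*4-40,0,255).astype(np.uint8)
q=(proj("side",np.vstack([rect(650.5,-38.5,z,112,60,-.07) for z in(60.5,80.5)]))-[270,150]+.5)*8
for k in(0,5): cv2.polylines(c,[q[k:k+5].astype(int)],False,(0,255,255),1)
cv2.imwrite("pics/c26.png",c)
E
```

```text
(no output)
```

View pics/c26.png

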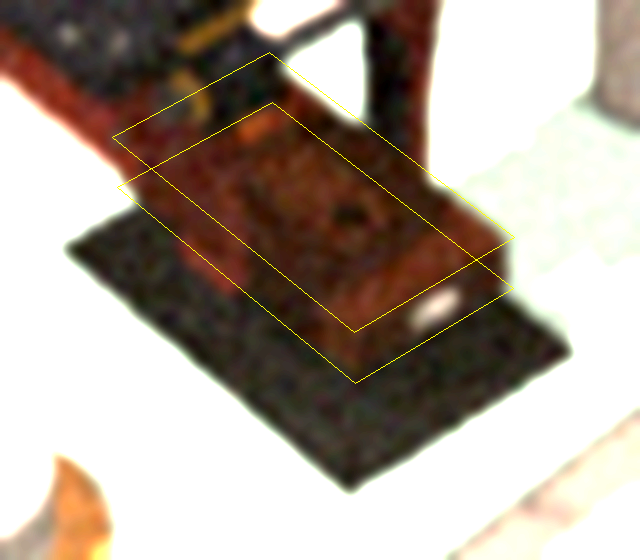

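>>> carry_out([
  [[0,0,0.004],[0,0,0],1],
  [[0,0,0.006],[0,0,0],1],
  [[0,0,0.006],[0,0,0],1],
  [[0,0,0.004],[0,0,0],1],
  [[0,0,0.002],[0,0,0],1],
  [[0,0,0.001],[0,0,0],1],
  [[0,0,0],[0,0,0],1],
  [[0,0,0],[0,0,0],1],
])

```text
t: 32.72
ee_pos: [650.7, -38.6, 42.1]
orientation: [3.14, -0.11, 0.0]
ft_force: [0.3, 0.0, -1.5]
width: 59.8
```

>>> carry_out([
  [[0,0,0.001],[0,0,0],1],
  [[0,0,0.0007],[0,0,0],1],
  [[0,0,0],[0,0,0],1],
])

```text
t: 32.97
ee_pos: [650.7, -38.6, 40.4]
orientation: [-3.14, 0.11, -0.0]
ft_force: [0.8, -0.7, -0.9]
width: 59.7
```

>>> carry_out([
  [[0,0,0.0004],[0,0,0],1],
  [[0,0,0.0003],[0,0,0],1],
  [[0,0,0],[0,0,0],1],
])

```text
t: 33.22
ee_pos: [650.7, -38.5, 40.2]
orientation: [-3.14, 0.11, -0.0]
ft_force: [-1.4, 1.5, 4.0]
width: 59.7
```

>>> carry_out([
  [[0,0,0],[0,0,0],0.3],
  [[0,0,0],[0,0,0],0.25],
  [[0,0,0],[0,0,0],0.15],
  [[0,0,0],[0,0,0],0.05],
  [[0,0,0],[0,0,0],0],
  [[0,0,0],[0,0,0],0],
  [[0,0,-0.01],[0,0,0],0],
  [[0,0,-0.02],[0,0,0],0],
  [[0,0,-0.03],[0,0,0],0],
  [[0,0,-0.035],[0,0,0],0],
  [[0,0,-0.035],[0,0,0],0],
  [[0,0,-0.03],[0,0,0],0],
])

```text
t: 34.22
ee_pos: [651.0, -38.5, 202.9]
orientation: [3.14, -0.11, 0.003]
ft_force: [0.4, -1.1, -0.0]
width: 87.7
```

>>> carry_out([
  [[-0.01,0,-0.02],[0,0,0],0],
  [[-0.025,0,-0.01],[0,0,0],0],
  [[-0.035,0,0],[0,0,0],0],
  [[-0.035,0,0],[0,0,0],0],
  [[-0.035,0,0],[0,0,0],0],
  [[-0.035,0,0],[0,0,0],0],
  [[-0.025,0,0],[0,0,0],0],
  [[-0.01,0,0],[0,0,0],0],
  [[0,0,0],[0,0,0],0],
  [[0,0,0],[0,0,0],0],
])

```text
t: 35.05
ee_pos: [442.5, -23.9, 230.7]
orientation: [3.14, -0.11, 0.004]
ft_force: [0.1, -0.6, 0.2]
width: 87.8
```

```bash
cat > t8.py <<'E'
from ov import *
s=imaging.get_image("side")[:,:,::-1].copy();t=imaging.get_image("top")[:,:,::-1].copy()
cv2.imwrite("pics/side18.png",s);cv2.imwrite("pics/top18.png",t)
def br(im): return np.clip(im.astype(float)*1.6,0,255).astype(np.uint8)
crop(br(t),165,120,285,95,2.8,"pics/c27.png"); crop(br(s),110,70,310,240,2.5,"pics/c28.png")
E
python3 t8.py
```

```text
(no output)
```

View pics/c27.png

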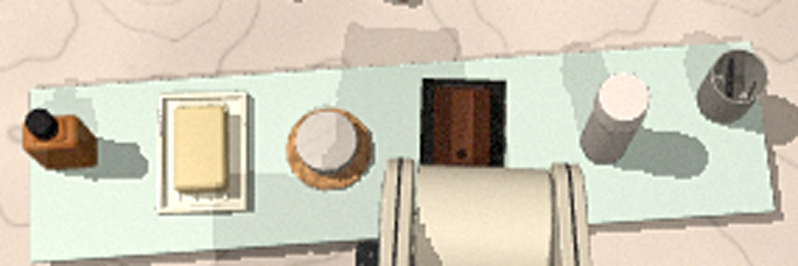

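View pics/c28.png

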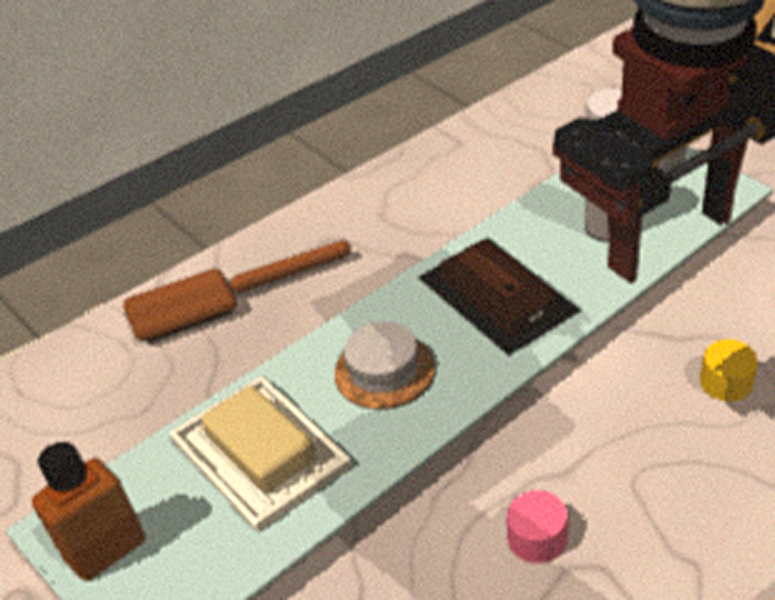

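>>> carry_out([
  [[0,0.01,0],[0,0,0],0],
  [[0,0.022,0],[0,0,0],0],
  [[0,0.03,0],[0,0,0],0],
  [[0,0.034,0],[0,0,0],0],
  [[0,0.034,0],[0,0,0],0],
  [[0,0.034,0],[0,0,0],0],
  [[0,0.034,0],[0,0,0],0],
  [[0,0.034,0],[0,0,0],0],
  [[0,0.03,0],[0,0,0],0],
  [[0,0.022,0],[0,0,0],0],
  [[0,0.01,0],[0,0,0],0],
  [[0,0,0],[0,0,0],0],
])

```text
t: 36.15
ee_pos: [420.6, -319.5, 229.2]
orientation: [3.139, -0.114, -0.0]
ft_force: [-0.1, -0.4, -0.5]
width: 88.1
```

```bash
cat > t9.py <<'E'
from vf import *
from ov import ov
s=imaging.get_image("side")[:,:,::-1].copy();t=imaging.get_image("top")[:,:,::-1].copy()
cv2.imwrite("pics/side19.png",s);cv2.imwrite("pics/top19.png",t)
br=lambda im:np.clip(im.astype(float)*2.2-10,0,255).astype(np.uint8)
A=br(t);B=br(s)
crop(A,300,120,150,90,5.3,"pics/c29.png"); crop(B,330,85,100,90,6,"pics/c30.png")
crop(B,270,150,80,70,7,"pics/c31.png")
ims=dict(side=s,top=t)
for n,w in(("side",(286,160,52,50)),("top",(318,150,26,42))):
    print(n,vfit(dict(mir=(650,-38,35,-.07)),[("mir",[0,1,3])],{n:ims[n]},{n:w},2))
E
python3 t9.py
```

```text
side ({'mir': [np.float64(639.0847218110771), np.float64(-29.981671266142683), 35, np.float64(-0.022297884157730652)]}, np.float64(47763.98793347211))
top ({'mir': [np.float64(652.9670409459657), np.float64(-37.34994922940286), 35, np.float64(-0.05811979611377115)]}, np.float64(16166.011348779877))
```

View pics/c29.png

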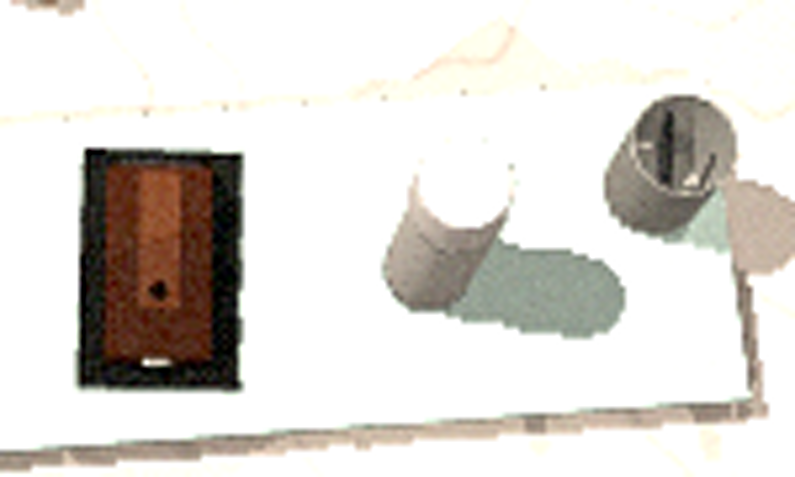

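View pics/c30.png

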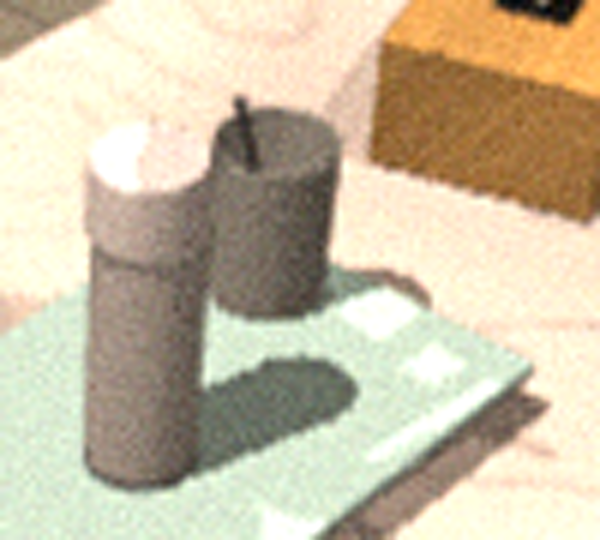

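View pics/c31.png

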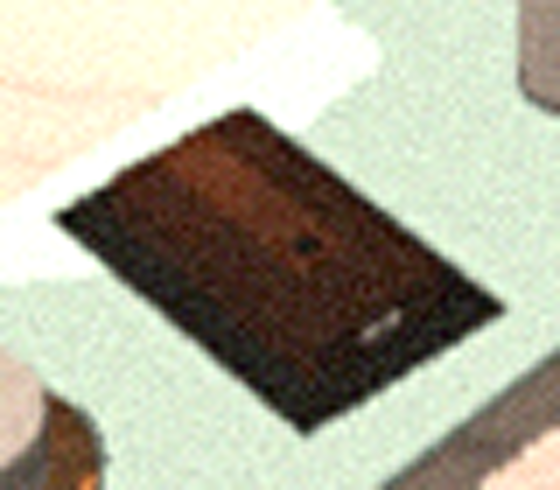

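```bash
python3 - <<'E'
from ov import *
s0=cv2.imread("pics/side0.png");s=cv2.imread("pics/side19.png");t0=cv2.imread("pics/top0.png");t=cv2.imread("pics/top19.png")
def sh(a,b,x,y,w,h):
    f=lambda i:cv2.cvtColor(i[y:y+h,x:x+w],cv2.COLOR_BGR2GRAY).astype(np.float32)
    return cv2.phaseCorrelate(f(a),f(b),cv2.createHanningWindow((w,h),cv2.CV_32F))
print("bottle",sh(s0,s,120,240,50,64),sh(t0,t,168,152,36,34)); print("cup",sh(s0,s,362,98,28,42),sh(t0,t,412,132,30,34)); print("can base",sh(s0,s,340,128,26,42))
br=np.clip(s.astype(float)*1.7,0,255).astype(np.uint8)
ov(dict(can=(644.1,-188.8,32),lid=(644.1,-188.2,150)),{"side":br},"r8",dict(side=(330,80,50,90)))
E
```

```text
bottle ((-0.0033578618412413164, -0.05055324895037927), 1.0966908875107766) ((-0.0365004458643341, -0.0900469446230332), 1.0278616908155842)
cup ((0.12042837519094185, 0.48069992038756837), 0.8777136385882343) ((0.06152361162641995, -0.20194262403174434), 1.0313574896918403)
can base ((0.4684622847814808, 0.7605904152197667), 1.0302127159181447)
```

View pics/r8_side.png

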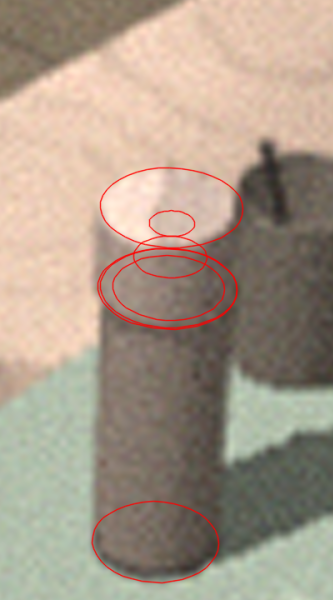

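```bash
python3 - <<'E'
from workcell import close_job
print(close_job())
E
```

```text
the job is handed in; nothing more can be done
None
```

I took the pile apart top-down and set all four things on their places. I handed the job in at about 36 s, with the gripper empty and clear of everything.

| Thing | Force at set-down | Last check |
|---|---|---|
| Lid | 4.7 N | Level; its top matches the fully seated model (rim at the ledge), and the can is standing |
| Tin | 2.0 N, then 0.3 mm lower | Centred on the coaster |
| Soap | 3.0 N | Flat inside the dish rim, along its length |
| Mirror | 4.0 N | Square on the mat, about 2–3 mm off centre across its width, still well inside |

**Bystanders:** the bottle shifted by less than 0.1 px in both views. The cup shifted by 0.2 px in the top view and 0.5 px in the side view, and the can's base by about 0.9 px in the side view. I put the cup and can figures down to changed shadows and the lid's own contact. The pink and yellow look-alikes were left alone.

**Disagreements:**
- The automatic fit of the mirror failed in the last side picture (dark mirror on dark mat), so I judged it from the top view and an enhanced crop.
- The two cameras disagreed by 1–5 mm on several positions. For that reason I checked the lid, tin, soap and mirror against their places in the side picture before setting each down.

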